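# Empty the sample carousel into the slotted magazine

### The job

Empty the sample carousel: turn it by its handle to bring each of the three or four carriers in turn to the open side of the clear cover, lift the carrier out by its grip and slide it nose first, flat and fully home, into the magazine bay made for its width. When all are in, park the carousel with the pointed end of its handle towards the middle of the cover's open side. Leave the other things on the table undisturbed.

Things in the scene. Friction and masses are not known exactly. Their poses are not given: they have to be found in the camera images.
- carrier_a: sample carrier, may be absent: flat aluminium plate 84 mm long (its x, -42 to +42 mm), 60 mm wide (y), 6 mm thick, about 0.12 kg. Origin: centre of its underside, z up. Nose at +x: the last 10 mm are 12 mm narrower. At its tail, x -42 to -20 mm, stands its grip fin
- grip_a (a point): grip point of the 60 mm carrier, absent with it, 38 mm above its underside, at x = -31 mm: in the middle of the black upright fin, 22 mm long (carrier x), 12 mm thick (y), which rises to 46 mm above the underside. Pinch across y from above; fingertips 20 mm or more above the underside clear the bay's roof
- bay_a: fixed steel bay for the 60 mm carrier, one of four in a row, order varies; 76 mm wide outside (y), slot 65 mm wide (dark panel on roof and sill as wide), 10 mm high. Origin: centre of underside, 6 mm above table. A home carrier's origin is at (0, 0, 6 mm) here, axes alike. Floor top z = 6 mm from x = -100 to end stop at 42 mm; walls and roof (z 16 to 20 mm) from x = -16 mm on; fin stays outside
- carrier_b: sample carrier, may be absent: flat aluminium plate 84 mm long (its x, -42 to +42 mm), 50 mm wide (y), 6 mm thick, about 0.12 kg. Origin: centre of its underside, z up. Nose at +x: the last 10 mm are 12 mm narrower. At its tail, x -42 to -20 mm, stands its grip fin
- grip_b (a point): grip point of the 50 mm carrier, absent with it, 38 mm above its underside, at x = -31 mm: in the middle of the black upright fin, 22 mm long (carrier x), 12 mm thick (y), which rises to 46 mm above the underside. Pinch across y from above; fingertips 20 mm or more above the underside clear the bay's roof
- bay_b: fixed steel bay for the 50 mm carrier, one of four in a row, order varies; 76 mm wide outside (y), slot 55 mm wide (dark panel on roof and sill as wide), 10 mm high. Origin: centre of underside, 6 mm above table. A home carrier's origin is at (0, 0, 6 mm) here, axes alike. Floor top z = 6 mm from x = -100 to end stop at 42 mm; walls and roof (z 16 to 20 mm) from x = -16 mm on; fin stays outside
- carrier_c: sample carrier, may be absent: flat aluminium plate 84 mm long (its x, -42 to +42 mm), 40 mm wide (y), 6 mm thick, about 0.12 kg. Origin: centre of its underside, z up. Nose at +x: the last 10 mm are 12 mm narrower. At its tail, x -42 to -20 mm, stands its grip fin
- grip_c (a point): grip point of the 40 mm carrier, absent with it, 38 mm above its underside, at x = -31 mm: in the middle of the black upright fin, 22 mm long (carrier x), 12 mm thick (y), which rises to 46 mm above the underside. Pinch across y from above; fingertips 20 mm or more above the underside clear the bay's roof
- bay_c: fixed steel bay for the 40 mm carrier, one of four in a row, order varies; 76 mm wide outside (y), slot 45 mm wide (dark panel on roof and sill as wide), 10 mm high. Origin: centre of underside, 6 mm above table. A home carrier's origin is at (0, 0, 6 mm) here, axes alike. Floor top z = 6 mm from x = -100 to end stop at 42 mm; walls and roof (z 16 to 20 mm) from x = -16 mm on; fin stays outside
- carrier_d: sample carrier, may be absent: flat aluminium plate 84 mm long (its x, -42 to +42 mm), 30 mm wide (y), 6 mm thick, about 0.12 kg. Origin: centre of its underside, z up. Nose at +x: the last 10 mm are 12 mm narrower. At its tail, x -42 to -20 mm, stands its grip fin
- grip_d (a point): grip point of the 30 mm carrier, absent with it, 38 mm above its underside, at x = -31 mm: in the middle of the black upright fin, 22 mm long (carrier x), 12 mm thick (y), which rises to 46 mm above the underside. Pinch across y from above; fingertips 20 mm or more above the underside clear the bay's roof
- bay_d: fixed steel bay for the 30 mm carrier, one of four in a row, order varies; 76 mm wide outside (y), slot 35 mm wide (dark panel on roof and sill as wide), 10 mm high. Origin: centre of underside, 6 mm above table. A home carrier's origin is at (0, 0, 6 mm) here, axes alike. Floor top z = 6 mm from x = -100 to end stop at 42 mm; walls and roof (z 16 to 20 mm) from x = -16 mm on; fin stays outside
- carousel: aluminium turntable, 304 mm across, turns about z either way, at least one whole turn from its start; friction 0.06 N m holds it where left. Origin: on the axis at table height. Platter top z = 16 mm, rim to 24 mm; hub 90 mm across and dividers at 45, 135, 225, 315 degrees to 28 mm. Compartments centred at 0, 90, 180, 270 degrees, 98 mm from the axis; carriers may point any way in them
- handle (a point): middle of the carousel's turning handle, on its axis, 94 mm above the table: black bar 70 mm long, 16 mm thick, from z = 76 to 104 mm (cover top at 72), along the 45 / 225 degree line of the carousel's frame. Pinch it across its thickness from above with the TCP here and turn about z
- pointer (a point): tip of the handle's pointed end (white line on top of that half), 44 mm from the carousel's axis, at 45 degrees in the carousel's frame, over a divider, 90 mm above the table
- cover: fixed clear dust cover over three quarters of the carousel. Origin: on the carousel's axis at table height; its -x axis is the middle of the open quarter, 45 degrees either side. Clear sheet, z = 68 to 72 mm: a 270 mm square, diagonals along x and y, with the quarter at -x cut away; 12 mm posts at its three corners, 191 mm from the axis, to z = 74 mm
- opening (a point): middle of the cover's open quarter, over the platter, 98 mm from the carousel's axis along the cover's -x, 16 mm above the table. Carriers lift out only here; the open quarter's inner corner lies 17 mm behind the carousel's axis and the handle stands in it
- dish: bystander: flat open glass dish, 90 mm across, 16 mm high; origin at the centre of its underside
- solvent: bystander: amber glass bottle, 60 mm across, 150 mm high; origin at the centre of its underside
- jar: bystander: white jar, 70 mm across, 80 mm high; origin at the centre of its underside
- waferbox: bystander: round grey wafer box, 84 mm across, 22 mm high; origin at the centre of its underside
- tweezers: bystander: steel tweezers, 128 mm long along their x, lying flat, 8 mm high; origin at the centre of its underside
- loupe: bystander: black eyepiece loupe, 48 mm across, 37 mm high; origin at the centre of its underside
- tapecore: bystander: white plastic disc, 60 mm across, 20 mm high; origin at the centre of its underside
Mind the look-alikes: they are no part of the job. Leave any red look-alike of the carrier_a alone.

How it is judged:
By the outcome, as a careful person would: the job done as asked, in the order asked, and still so for the second after the job is handed in, with the robot touching nothing.
Of carrier_a, carrier_b, carrier_c, carrier_d only 3 to 4 are there at a start; the rules pass over those that are not, and their reading is None.
At some moment in a run one of carrier_a, carrier_b, carrier_c, carrier_d may be knocked a few centimetres aside while the robot is not near it.
Once in a run the grip may slacken for a moment while it holds something.
It also fails if it takes over 210 s, if anything falls off the work surface, if the arm or the gripper's body presses on something with over 40 N, if the wrist force passes 120 N, or if a joint passes its speed limit or range.

### The arm

A 7-joint arm with a two-finger parallel gripper is mounted at the origin on the work surface. World frame = base frame: x ahead of the robot, y to its left, z up, the work surface at z = 0. Lengths are in m, angles in degrees, forces in N, time in s.
With the tool pointing down it reaches from about 0.4 to 0.875 m from the base axis. Payload 4.4 kg.
Tool frame: the origin (TCP) lies between the finger pads, 19 mm behind the fingertips; this is the grasp point; z points along the fingers, x is the direction in which the jaws open and shut, and the axes are right-handed (so a half turn about z gives the same grasp; the last joint's range is limited). The gripper opens to 85 mm and grips with 20 to 120 N. Pads are 22 mm wide; open, the fingers measure 114 mm over their backs; the gripper's body (76 mm by 85 mm) begins 54 mm behind the grasp point. The pads swing forward as they close: fully open they stand 13 mm farther back than shut.
Start: joints at [60.401, 36.005, 2.206, 86.941, -1.547, 57.084, -1.146], TCP at [0.283, -0.585, 0.25] pointing down, gripper open.
Joint ranges: [-175.42, 175.42], [-21.48, 121.26], [-71.46, 75.88], [10.55, 141.38], [-63.04, 243.04], [13.31, 113.54], [-168.57, 168.57]. Speed limits (degrees/s): [147.25, 147.25, 180, 180, 180, 180, 180].

### API

Orientations are given as [roll, pitch, yaw] about the fixed x, y, z axes, in that order (R = Rz(yaw) Ry(pitch) Rx(roll)).
In Python, from station import read_state, cams, env gives the robot as it stands.
- The arm moves only by the tool move_arm, never from a script. Its argument "moves" is a list of rows, each an object of numbers: "dx", "dy", "dz": the shift along the tool's x, y, z in cm; "turn": the turn about the tool's z in degrees. In form: [{"dx": .., "dy": .., "dz": .., "turn": ..}, ...]. A call has 1 to 10 rows; each row is the pose to reach, as a shift and turn from the pose commanded when the call began, along the tool's axes at that moment; what a row does not reach only later rows make up. A row lasts 1/10 s, in which the tool goes at most 50 mm and 8.59 degrees, less where a joint would pass 70% of its speed; a pose out of reach is approached as far as the arm can. A call with a gripper value outside its range is refused whole. "fingers" is the opening, from 0 (shut) to 1 (fully open), set as the call begins (left out, the last holds). The fingers move at their own pace and stop on an object; "force" is the grip in N (left out, the last holds). Time passes only in rows, so rows that repeat a pose let the fingers close. It gives the time, the measured TCP pose, the force and the opening at its end, in the units of the state.
- read_state(): the state, without advancing time (a new reading comes with each control period).
- cams.get_image(name): name is "scene" or "side" or "wrist"; returns a dict with "frame" (420x560x3 uint8, blue, green, red), "mtx" (3x3 intrinsics, pixels), "distortion" ([k1, k2, p1, p2, k3] as OpenCV has them; the pictures are not rectified), "T" (4x4, takes a point from camera to world coordinates). Camera axes: x right, y up, looking along -z (the intrinsics and any distortion apply to the point x, -y, -z); pixel columns grow to the right and rows downward; lengths in m; the calibration is good to about 2 mm. A picture is of the moment at which its call begins. There is no depth.
- env.sign_off(): hands the job in, once; it reports no verdict.
The state is a dict: "time_s": time; "q": joint angles; "joint_velocities": joint speeds; "joint_efforts": joint torques, N m; "eef_pos": TCP position; "eef_rot": TCP orientation; "ft_force": force on the tool from outside, world axes, zero at the start; "ft_torque": the same for the moment, N m; "finger_gap": finger opening in m.
Only numpy, scipy, OpenCV 4.12 (cv2) and the standard library are available. Lean on these libraries where they do the work, as an engineer would, in place of code of your own. Each camera call takes 0.05 s, during which the arm holds its last target. There are 200 camera calls.

## Working session

There is one attempt and no reset: what is moved stays moved. The work goes in short steps, Python scripts to look and compute and a tool call to move; the robot and the scene stay as the last step left them, time stands still between calls to the robot, and variables do not carry over. Pictures are saved under pics/ and viewed, about 12 in all and at most 16, crops included, and the job is handed in when it is done.

Besides the shell and the picture viewer there is one more tool, called after "Request:" by a JSON object that holds its "api" and its "payload", one argument or row to a line. move_arm: Moves the arm, as the interface text tells. Its arguments: {"type":"object","properties":{"moves":{"type":"array","items":{"type":"object","properties":{"dx":{"type":"number"},"dy":{"type":"number"},"dz":{"type":"number"},"turn":{"type":"number"}}}},"fingers":{"type":"number"},"force":{"type":"number"}},"required":["moves"]}

```bash
ls; mkdir -p pics
cat > h.py <<'E'
import numpy as np, cv2
from station import read_state, cams, env
def snap(n, f=None):
    d=cams.get_image(n)
    if f: cv2.imwrite('pics/'+f,d['frame'])
    return d
def ray(d,uv):
    p=cv2.undistortPoints(np.array([[uv]],float),np.array(d['mtx'],float),np.array(d['distortion'],float))[0,0]
    T=np.array(d['T']); v=T[:3,:3]@np.array([p[0],-p[1],-1.]); return T[:3,3],v
def onz(d,uv,z):
    o,v=ray(d,uv); return o+v*(z-o[2])/v[2]
def proj(d,P):
    T=np.array(d['T']); c=(np.atleast_2d(P)-T[:3,3])@T[:3,:3]
    c=c*np.array([1,-1,-1]); return cv2.projectPoints(c.reshape(-1,1,3),np.zeros(3),np.zeros(3),np.array(d['mtx'],float),np.array(d['distortion'],float))[0][:,0]
E
python3 - <<'E'
from h import *
a=snap('scene','scene0.png');b=snap('side','side0.png');c=snap('wrist')
import pickle;pickle.dump((a,b,c),open('s0.pkl','wb'))
cv2.imwrite('pics/sc.png',cv2.resize(a['frame'],(800,600)));cv2.imwrite('pics/si.png',cv2.resize(b['frame'],(800,600)))
for d in(a,b,c):print(np.round(d['T'],3),np.round(d['mtx'],1))
print(read_state())
E
```

```text
pics
[[-0.631 -0.447  0.634  1.338]
 [ 0.776 -0.342  0.53   0.689]
 [-0.02   0.826  0.563  0.828]
 [ 0.     0.     0.     1.   ]] [[530.7   0.  285.1]
 [  0.  530.7 212.5]
 [  0.    0.    1. ]]
[[ 0.872  0.261 -0.414 -0.043]
 [-0.49   0.46  -0.741 -0.947]
 [-0.003  0.849  0.528  0.757]
 [ 0.     0.     0.     1.   ]] [[426.9   0.  283. ]
 [  0.  426.9 207.3]
 [  0.    0.    1. ]]
[[ 0.437  0.851  0.293  0.358]
 [-0.9    0.414  0.14  -0.548]
 [-0.002 -0.324  0.946  0.372]
 [ 0.     0.     0.     1.   ]] [[355.9   0.  281.6]
 [  0.  355.9 216. ]
 [  0.    0.    1. ]]
{'time_s': 0.15, 'q': array([60.40271016, 36.04826645,  2.20191273, 86.98205977, -1.54758532,
       57.0839048 , -1.14704965]), 'joint_velocities': array([-0.03355848, -0.17137514,  0.05505378, -0.12547361,  0.014244  ,
       -0.0343237 , -0.08862501]), 'joint_efforts': array([ 1.83798575e-04, -5.63804483e+01,  1.22749306e+00, -1.93650913e+01,
        1.10841930e-02,  7.38926057e-03,  3.31710552e-06]), 'eef_pos': array([ 0.28302671, -0.5846535 ,  0.2492871 ]), 'eef_rot': array([-1.79999379e+02,  8.46122323e-02, -6.41733892e+01]), 'ft_force': array([ 1.06776113, -0.31013239, -0.5226382 ]), 'ft_torque': array([ 0.00132927, -0.01249421,  0.05790976]), 'finger_gap': 0.08568464791784096}
```

View pics/sc.png

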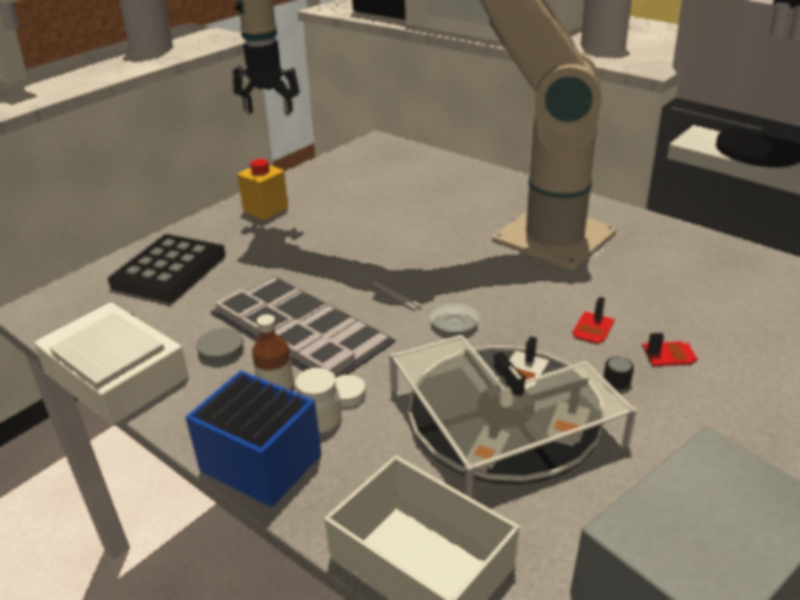

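View pics/si.png

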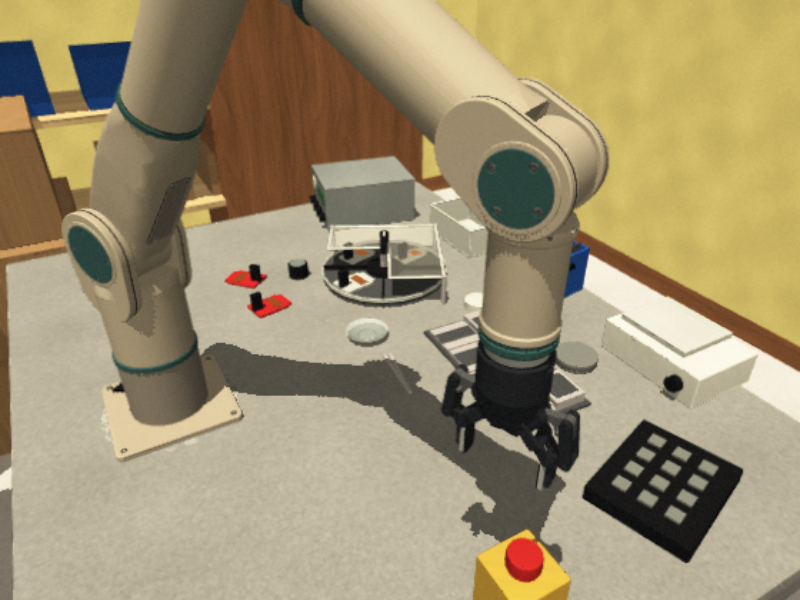

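Scene view: carousel at about (505,410), with the cover open on the robot's side. Carriers are at (530,365), (570,420) and (487,447). The two red look-alikes are at (593,325) and (670,352), off the carousel, and the bays are at (305,320). Next I enlarge both areas.

Run:
```python
from h import *
import pickle
a,b,c=pickle.load(open('s0.pkl','rb'))
f=a['frame']
A=cv2.resize(f[225:350,265:450],None,fx=4.3,fy=4.3,interpolation=3)
B=cv2.resize(f[190:270,145:280],None,fx=5.9,fy=5.9,interpolation=3)
cv2.imwrite('pics/cA.png',A);cv2.imwrite('pics/cB.png',B)
k=.7
for n,u,z in[('L',(392,357),.072),('N',(467,462),.072),('R',(633,408),.072),('cut1',(462,338),.072),('cut2',(583,365),.072),('hand',(510,372),.1),('bayUL',(278,278),.026),('bayL',(213,310),.01),('bayR',(393,342),.026),('bayB',(340,372),.026)]:
  print(n,onz(a,(u[0]*k,u[1]*k),z).round(3))
```

```text
L [0.619 0.054 0.072]
N [0.733 0.283 0.072]
R [0.496 0.415 0.072]
cut1 [0.51  0.113 0.072]
cut2 [0.451 0.307 0.072]
hand [0.566 0.242 0.1  ]
bayUL [ 0.521 -0.329  0.026]
bayL [ 0.661 -0.365  0.01 ]
bayR [ 0.542 -0.011  0.026]
bayB [ 0.66  -0.027  0.026]
```

View pics/cA.png

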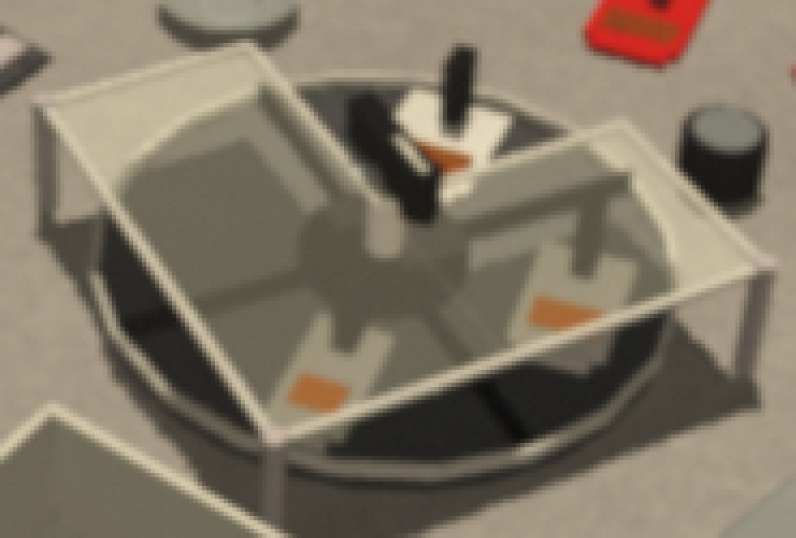

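View pics/cB.png

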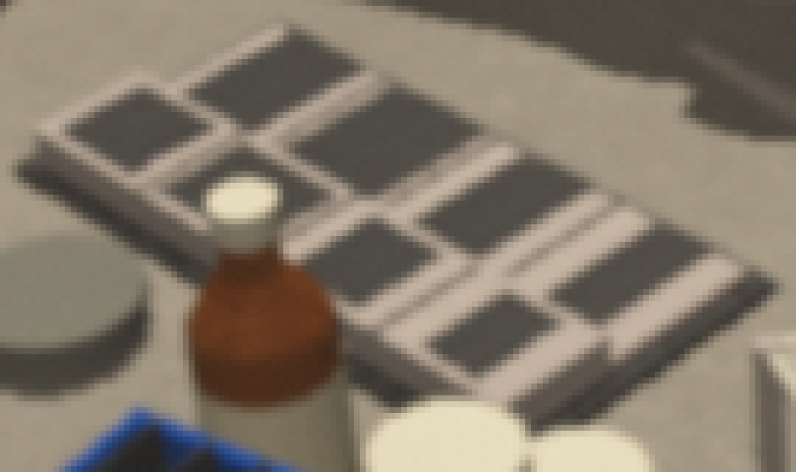

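Three carriers: one in the open quarter at crop (455,130), and two under the cover at (335,375) and (575,300). The left compartment is empty. All three have white plates with orange labels, while the look-alikes are red and lie on the table. The bay roofs face away from the robot. I go over the bays for a close look.

Request:
{"api": "move_arm", "payload": {
  "moves": [
    {"dx":-20,"dy":-50,"dz":-5,"turn":34},
    {"dx":-20,"dy":-50,"dz":-5,"turn":34},
    {"dx":-20,"dy":-50,"dz":-5,"turn":34},
    {"dx":-20,"dy":-50,"dz":-5,"turn":34},
    {"dx":-20,"dy":-50,"dz":-5,"turn":34},
    {"dx":-20,"dy":-50,"dz":-5,"turn":34},
    {"dx":-20,"dy":-50,"dz":-5,"turn":34},
    {"dx":-20,"dy":-50,"dz":-5,"turn":34},
    {"dx":-20,"dy":-50,"dz":-5,"turn":34},
    {"dx":-20,"dy":-50,"dz":-5,"turn":34}
  ]
}}

```text
time_s: 1.15
eef_pos: [0.6197, -0.2154, 0.2962]
eef_rot: [180.0, 0.0, -98.2]
ft_force: [0.7, 0.3, 0.1]
finger_gap: 0.0853
```

Request:
{"api": "move_arm", "payload": {
  "moves": [
    {"dx":0},
    {"dx":0},
    {"dx":0},
    {"dx":0}
  ]
}}

```text
validation failed for argument at $.mo...
```

Run:
```python
from h import *
import pickle
c=snap('wrist','w1.png');pickle.dump(c,open('w1.pkl','wb'))
cv2.imwrite('pics/w1b.png',cv2.resize(c['frame'],(800,600),interpolation=3))
s=read_state();print(s['time_s'],s['eef_pos'],s['eef_rot'],s['q'])
```

```text
1.2 [ 0.62717514 -0.20450296  0.29641438] [-179.6808112     0.49000225  -97.46167289] [  9.73501438  34.73615497  10.75333715  82.27911493  -7.43397783
  63.43255581 -75.54198513]
```

View pics/w1b.png

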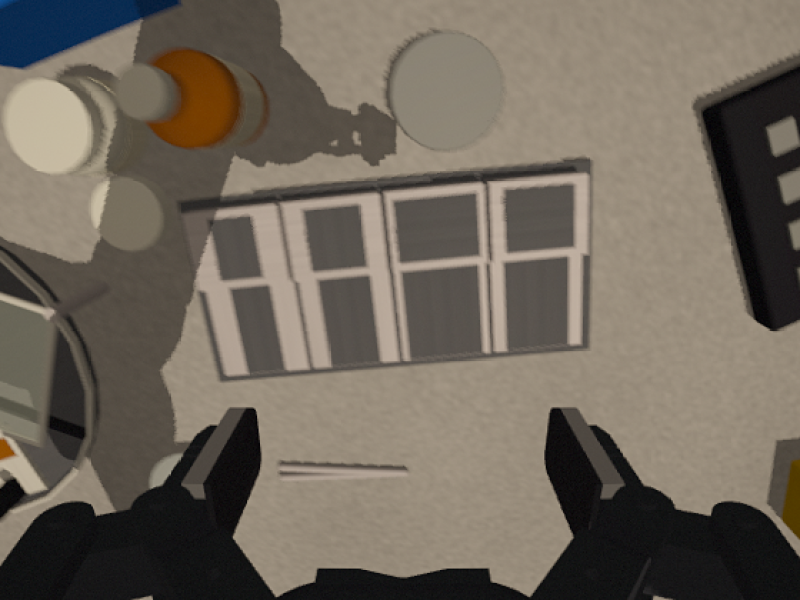

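The four bays, left to right in the picture, have panel widths of about 37, 48, 77 and 63 px, so their order is d, c, a, b. I measure them once the arm has settled.

Run:
```python
from h import *
import pickle
for i in range(4): c=snap('wrist')
pickle.dump(c,open('w1.pkl','wb'))
s=read_state();print(s['time_s'],s['eef_pos'],s['eef_rot'])
f=c['frame'];g=cv2.cvtColor(f,cv2.COLOR_BGR2GRAY)
m=cv2.adaptiveThreshold(cv2.GaussianBlur(g,(3,3),0),255,0,1,61,8)
m[:, :140]=0;m[:105]=0;m[280:]=0;m[:,420:]=0
cs,_=cv2.findContours(m,2,2)
for k in cs:
  if cv2.contourArea(k)<400: continue
  r=cv2.minAreaRect(k)
  cx,cy=r[0]
  z=.026 if cy<185 else .012
  q=cv2.boxPoints(r)
  P=np.array([onz(c,p,z)[:2] for p in q]);C=onz(c,r[0],z)[:2]
  e=[P[1]-P[0],P[2]-P[1]]
  print(np.round(r[0]),z,'C',C.round(4),'L',[round(float(np.linalg.norm(v))*1e3,1) for v in e],'ang',[round(float(np.degrees(np.arctan2(v[1],v[0]))),1) for v in e], 'fill',round(cv2.contourArea(k)/(r[1][0]*r[1][1]),2))
```

```text
1.4 [ 0.61815673 -0.21757544  0.29572153] [ 1.79919617e+02 -4.97727204e-02 -9.81576565e+01]
[166. 174.] 0.026 C [ 0.636  -0.0856] L [35.5, 51.9] ang [-88.3, 177.6] fill 0.84
[236. 167.] 0.026 C [ 0.6326 -0.1658] L [43.9, 49.4] ang [-91.9, 177.1] fill 0.93
[308. 160.] 0.026 C [ 0.6291 -0.2462] L [63.7, 48.4] ang [-92.4, -179.9] fill 0.94
[380. 153.] 0.026 C [ 0.6258 -0.3261] L [55.2, 49.1] ang [-92.4, -176.9] fill 0.92
[279. 189.] 0.012 C [ 0.5969 -0.2098] L [311.3, 182.8] ang [-96.0, -179.0] fill 0.6
[311. 191.] 0.012 C [ 0.5899 -0.2459] L [80.9, 149.2] ang [-93.1, -180.0] fill 0.56
[379. 185.] 0.026 C [ 0.5898 -0.3238] L [77.6, 149.3] ang [-96.5, 179.7] fill 0.6
[220. 110.] 0.026 C [ 0.6955 -0.1597] L [10.5, 121.8] ang [-13.3, -98.3] fill 0.45
```

Run:
```python
from h import *
import pickle
c=pickle.load(open('w1.pkl','rb'));g=cv2.cvtColor(c['frame'],cv2.COLOR_BGR2GRAY).astype(np.float32)
R=np.array([[.636,-.0856],[.6326,-.1658],[.6291,-.2462],[.6258,-.3261]])
a=np.radians(-2.43);X=np.array([np.cos(a),np.sin(a)]);Y=np.array([-X[1],X[0]])
def prof(o,d,z,s,w=None):
  P=np.array([[*(o+d*t),z] for t in s]);u=proj(c,P).astype(np.float32)
  return cv2.remap(g,u[:,0],u[:,1],1)[:,0]
for r in R:
  for z,s in((.026,np.arange(-.034,.045,.0005)),(.012,np.arange(-.14,-.02,.0005))):
    p=prof(r,X,z,s);d=np.diff(cv2.GaussianBlur(p,(1,5),0)[:,0])
    i=[k for k in range(1,len(d)-1) if abs(d[k])>3 and abs(d[k])>=abs(d[k-1]) and abs(d[k])>abs(d[k+1])]
    print(z,[(round(float(s[k])*1e3,1),int(d[k])) for k in i])
  p=prof(r-X*.07,Y,.012,s:=np.arange(-.04,.04,.0005));d=np.diff(cv2.GaussianBlur(p,(1,5),0)[:,0])
  print('  Y floor',[(round(float(s[k])*1e3,1),int(d[k])) for k in range(1,len(d)-1) if abs(d[k])>3 and abs(d[k])>=abs(d[k-1]) and abs(d[k])>abs(d[k+1])])
```

```text
0.026 [(-32.5, 17), (-26.0, -16), (25.0, 21), (31.0, -22), (38.0, 9), (41.5, 17)]
0.012 [(-121.5, -20), (-116.0, 4), (-114.5, -6), (-36.0, 18), (-29.0, -18)]
  Y floor [(-39.0, 17), (-18.0, -20), (16.5, 21), (37.5, -16)]
0.026 [(-32.5, 19), (-25.5, -20), (24.0, 20), (31.0, -21), (36.5, 10), (40.0, -3), (43.0, 23)]
0.012 [(-121.5, -11), (-117.5, 4), (-115.0, -4), (-36.5, 21), (-29.0, -19)]
  Y floor [(-38.5, 23), (-23.0, -24), (22.0, 16), (37.5, -27)]
0.026 [(-32.5, 20), (-25.5, -17), (24.0, 21), (31.0, -24), (38.5, 15), (40.5, -7), (42.0, 21)]
0.012 [(-121.5, -12), (-117.0, 5), (-114.0, -5), (-36.5, 22), (-29.0, -17)]
  Y floor [(-38.0, 27), (-32.5, -22), (32.5, 20), (38.0, -23)]
0.026 [(-32.5, 22), (-26.0, -20), (24.5, 21), (31.0, -28), (37.5, 8), (41.0, 19)]
0.012 [(-122.0, -11), (-117.5, 3), (-115.0, -4), (-36.5, 20), (-29.5, -21)]
  Y floor [(-38.5, 25), (-27.5, -24), (27.5, 25), (38.0, -35)]
```

Bay origins: d (.6195,-.085), c (.616,-.165), a (.6125,-.2455), b (.609,-.325), yaw -2.4°. The pitch of 80 mm and the panel sizes match the description. Next, over to the carousel.

Request:
{"api": "move_arm", "payload": {
  "moves": [
    {"dx":-43,"dy":10},
    {"dx":-43,"dy":10},
    {"dx":-43,"dy":10},
    {"dx":-43,"dy":10},
    {"dx":-43,"dy":10},
    {"dx":-43,"dy":10},
    {"dx":-43,"dy":10},
    {"dx":-43,"dy":10},
    {"dx":-43,"dy":10},
    {"dx":-43,"dy":10}
  ]
}}

```text
validation failed for argument at $.mo...
```

Run:
```python
from h import *
import pickle
for i in range(6): c=snap('wrist')
pickle.dump(c,open('w2.pkl','wb'))
cv2.imwrite('pics/w2b.png',cv2.resize(c['frame'],(800,600),interpolation=3))
s=read_state();print(s['time_s'],s['eef_pos'],s['eef_rot'],s['q'])
```

```text
1.7 [ 0.6180414  -0.21852399  0.29636888] [ 1.79997858e+02 -1.57470951e-02 -9.82943037e+01] [ 10.47861162  34.51251169  11.35749265  82.80180202  -7.15117454
  63.39133531 -75.20154918]
```

View pics/w2b.png

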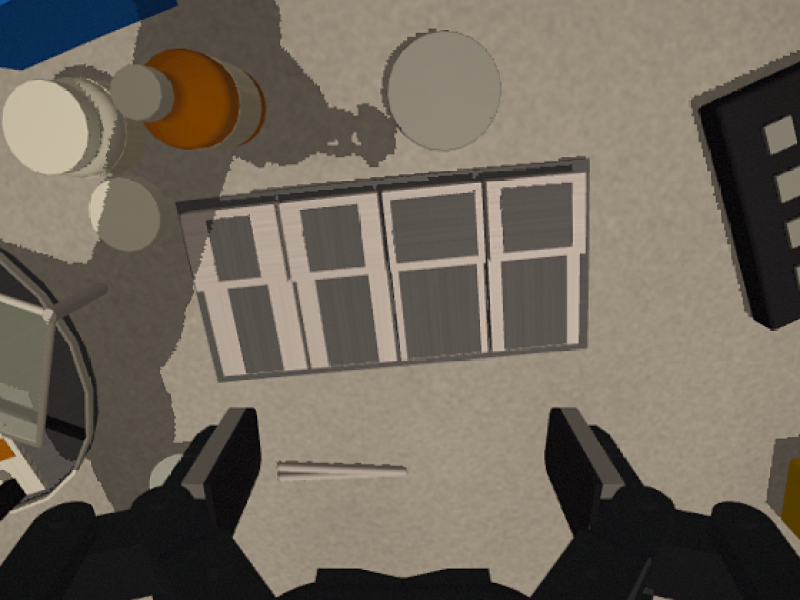

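The move was refused because rows need all four fields. The picture is unchanged: bays at rows 160-380.

Request:
{"api": "move_arm", "payload": {
  "moves": [
    {"dx":-43,"dy":10,"dz":0,"turn":0},
    {"dx":-43,"dy":10,"dz":0,"turn":0},
    {"dx":-43,"dy":10,"dz":0,"turn":0},
    {"dx":-43,"dy":10,"dz":0,"turn":0},
    {"dx":-43,"dy":10,"dz":0,"turn":0},
    {"dx":-43,"dy":10,"dz":0,"turn":0},
    {"dx":-43,"dy":10,"dz":0,"turn":0},
    {"dx":-43,"dy":10,"dz":0,"turn":0},
    {"dx":-43,"dy":10,"dz":0,"turn":0},
    {"dx":-43,"dy":10,"dz":0,"turn":0}
  ]
}}

```text
time_s: 2.7
eef_pos: [0.5788, 0.2313, 0.2959]
eef_rot: [179.9, 0.3, -97.6]
ft_force: [-0.2, 0.3, 0.3]
finger_gap: 0.0856
```

Run:
```python
from h import *
import pickle
for i in range(6): c=snap('wrist')
pickle.dump(c,open('w2.pkl','wb'))
cv2.imwrite('pics/w2c.png',cv2.resize(c['frame'],(800,600),interpolation=3))
s=read_state();print(s['time_s'],s['eef_pos'],s['eef_rot'],s['q'])
```

```text
3.0 [0.58148262 0.22025088 0.29647033] [-1.79968780e+02 -4.26795946e-02 -9.83694131e+01] [ -29.5528854    31.34540604   10.11768046   88.57439833   -5.96034183
   60.60430995 -116.32402401]
```

View pics/w2c.png

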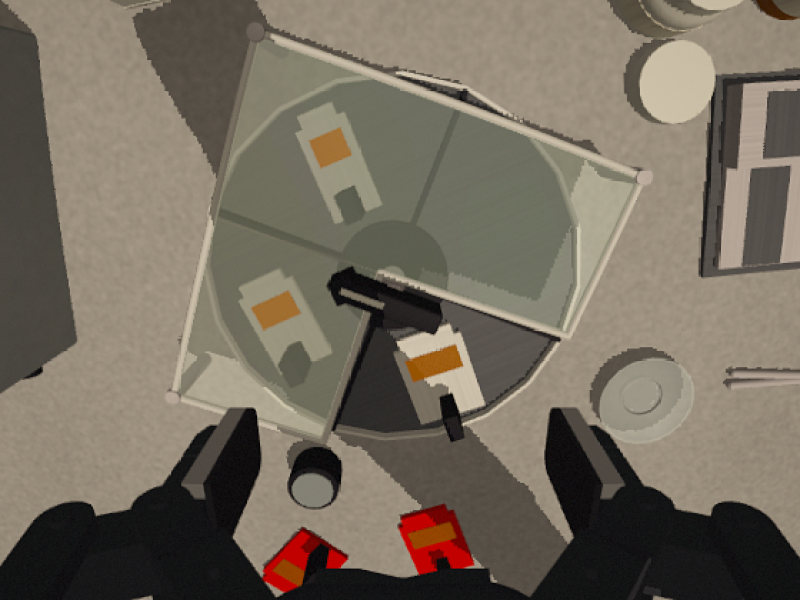

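Posts at (255,31), (644,177) and (173,397). The handle runs from (440,322) to its pointed end at (332,283), with the white line on the left half. White carriers are at (335,160), (283,320) and (440,370); the fourth compartment is empty. The red look-alikes at (300,565) and (435,540) lie on the table.

Run:
```python
from h import *
import pickle
c=pickle.load(open('w2.pkl','rb'));k=.7;f=c['frame']
A,B,D=[onz(c,(u*k,v*k),.074)[:2] for u,v in((255,31),(644,177),(173,397))]
C=(B+D)/2;print('C',C.round(4),'half',np.linalg.norm(B-D)/2,'A',np.linalg.norm(A-C))
x=A-C;y=D-B
print('yaw',np.degrees(np.arctan2(x[1],x[0])),np.degrees(np.arctan2(y[1],y[0]))-90)
h=[onz(c,(u*k,v*k),.104)[:2] for u,v in((330,277),(442,313))]
print('handle',np.mean(h,0),np.degrees(np.arctan2(*(h[0]-h[1])[::-1])),np.linalg.norm(h[0]-h[1]))
# orange labels and plates
hsv=cv2.cvtColor(f,cv2.COLOR_BGR2HSV)
m=cv2.inRange(hsv,(5,90,60),(22,255,255))
m[:, :140]=0;m[:, 350:]=0
for q in cv2.findContours(m,0,2)[0]:
  if cv2.contourArea(q)<60: continue
  r=cv2.minAreaRect(q);P=np.array([onz(c,p,.022)[:2] for p in cv2.boxPoints(r)])
  print('label px',np.array(r[0])/k,P.mean(0).round(4),[np.linalg.norm(P[1]-P[0]).round(4),np.linalg.norm(P[2]-P[1]).round(4)],[np.degrees(np.arctan2(*(P[i+1]-P[i])[::-1])).round(1) for i in(0,1)])
o=cv2.resize(f[60:320,110:360],None,fx=3,fy=3,interpolation=3)[:600,:750] 
o=cv2.resize(f[195:315,260:360],None,fx=5,fy=5,interpolation=3)
cv2.imwrite('pics/o.png',o)
# plate edges: label-centred cross profiles
```

```text
C [0.5581 0.231 ] half 0.18978716650148794 A 0.19077528659563198
yaw 17.69735350003183 17.674417871467227
handle [0.56733096 0.23222724] 63.00295222642434 0.07674112961293539
label px [289.88654    571.52352469] [0.2614 0.3838] [np.float64(0.0223), np.float64(0.0346)] [np.float64(-37.5), np.float64(-138.7)]
label px [431.590271   534.85177176] [0.2897 0.2331] [np.float64(0.0467), np.float64(0.0227)] [np.float64(-78.4), np.float64(-173.6)]
label px [433.21428571 362.4999782 ] [0.4765 0.2083] [np.float64(0.0464), np.float64(0.0224)] [np.float64(-78.3), np.float64(-169.4)]
label px [275.24459839 309.82389178] [0.543  0.3322] [np.float64(0.0366), np.float64(0.0221)] [np.float64(-73.9), np.float64(-168.2)]
label px [329.44584438 147.27835519] [0.6636 0.2631] [np.float64(0.026), np.float64(0.0217)] [np.float64(-76.7), np.float64(-165.8)]
```

View pics/o.png

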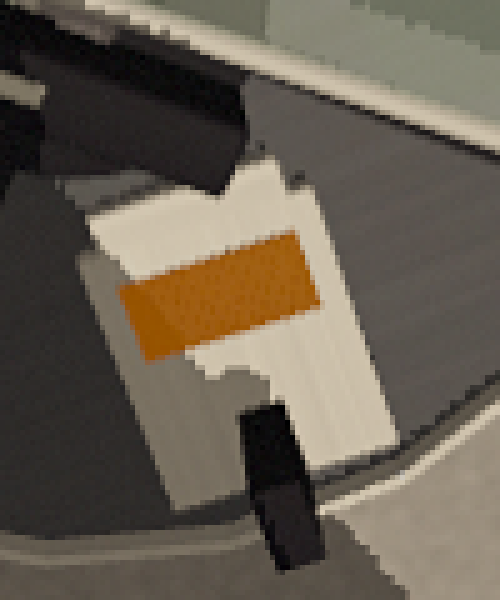

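Labels are 46, 37 and 26 mm wide (carrier width less 14 mm), so the open one is carrier a, left is b, top is c, and d is absent. The enlarged crop shows a white plate with its fin top at crop (288,527), which confirms carrier a inside the carousel (its reds are outside).

```bash
cat >> h.py <<'E'
def go(x,y,z,yaw):
    """print shift/turn in tool axes (cm, deg) from the current pose to the target"""
    s=read_state();p=np.array(s['eef_pos']);a=np.radians(s['eef_rot'][2])
    d=np.array([x,y,z])-p
    t=-(yaw-s['eef_rot'][2]); t=(t+180)%360-180
    print('t',round(s['time_s'],2),'pos',p.round(4),'rpy',np.round(s['eef_rot'],1),'q7',round(s['q'][6],1))
    print('dx %.2f dy %.2f dz %.2f turn %.1f'%((np.cos(a)*d[0]+np.sin(a)*d[1])*100,(np.sin(a)*d[0]-np.cos(a)*d[1])*100,-d[2]*100,t))
E
python3 - <<'E'
from h import *
import pickle
c=pickle.load(open('w2.pkl','rb'))
print(onz(c,(317.6,300.4),.062))
for q in [(100,215),(275,160),(180,510),(400,440)]: print(onz(c,(260+q[0]/5,195+q[1]/5),.022))
go(.439,.2005,.16,-78.5)
E
```

```text
[0.4338449  0.19907008 0.062     ]
[0.50146805 0.233392   0.022     ]
[0.50943577 0.18994531 0.022     ]
[0.41730168 0.22500367 0.022     ]
[0.42931193 0.16708204 0.022     ]
t 3.0 pos [0.5815 0.2203 0.2965] rpy [-180.    -0.   -98.4] q7 -116.3
dx 4.03 dy 13.81 dz 13.65 turn -19.9
```

Request:
{"api": "move_arm", "payload": {
  "moves": [
    {"dx":4.1,"dy":14.3,"dz":6,"turn":-20},
    {"dx":4.1,"dy":14.3,"dz":6,"turn":-20},
    {"dx":4.1,"dy":14.3,"dz":6,"turn":-20},
    {"dx":4.1,"dy":14.3,"dz":13,"turn":-20},
    {"dx":4.1,"dy":14.3,"dz":13,"turn":-20},
    {"dx":4.1,"dy":14.3,"dz":13,"turn":-20},
    {"dx":4.1,"dy":14.3,"dz":13,"turn":-20},
    {"dx":4.1,"dy":14.3,"dz":13,"turn":-20}
  ],
  "fingers": 0.7
}}

```text
time_s: 3.8
eef_pos: [0.4353, 0.2024, 0.1676]
eef_rot: [-179.8, 0.0, -78.3]
ft_force: [0.5, 0.1, 0.4]
finger_gap: 0.0599
```

Run:
```python
from h import *
for i in range(2): c=snap('wrist')
go(.434,.199,.056,-78.3)
cv2.imwrite('pics/w3.png',c['frame'][150:])
```

```text
t 3.9 pos [0.4349 0.2026 0.1676] rpy [-179.8    0.   -78.2] q7 -103.3
dx 0.33 dy 0.16 dz 11.16 turn 0.1
```

View pics/w3.png

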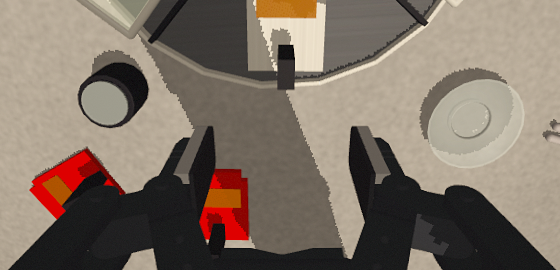

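Carrier a's fin is at (286,210) in full-frame pixels, centred between the fingers. I go down and grip.

Request:
{"api": "move_arm", "payload": {
  "moves": [
    {"dx":0.3,"dy":0.15,"dz":5,"turn":0},
    {"dx":0.3,"dy":0.15,"dz":9,"turn":0},
    {"dx":0.3,"dy":0.15,"dz":11.2,"turn":0},
    {"dx":0.3,"dy":0.15,"dz":11.2,"turn":0},
    {"dx":0.3,"dy":0.15,"dz":11.2,"turn":0},
    {"dx":0.3,"dy":0.15,"dz":11.2,"turn":0}
  ]
}}

```text
time_s: 4.5
eef_pos: [0.4339, 0.1996, 0.0558]
eef_rot: [-179.8, 0.0, -78.2]
ft_force: [-0.7, 0.7, -0.2]
finger_gap: 0.0597
```

Request:
{"api": "move_arm", "payload": {
  "moves": [
    {"dx":0,"dy":0,"dz":0,"turn":0},
    {"dx":0,"dy":0,"dz":0,"turn":0},
    {"dx":0,"dy":0,"dz":0,"turn":0},
    {"dx":0,"dy":0,"dz":0,"turn":0},
    {"dx":0,"dy":0,"dz":0,"turn":0},
    {"dx":0,"dy":0,"dz":0,"turn":0},
    {"dx":0,"dy":0,"dz":0,"turn":0}
  ],
  "fingers": 0,
  "force": 60
}}

```text
time_s: 5.2
eef_pos: [0.433, 0.1992, 0.055]
eef_rot: [-179.9, 0.0, -78.2]
ft_force: [-0.6, -0.4, 7.3]
finger_gap: 0.011
```

Request:
{"api": "move_arm", "payload": {
  "moves": [
    {"dx":0,"dy":0,"dz":-1,"turn":0},
    {"dx":0,"dy":0,"dz":-2.5,"turn":0},
    {"dx":0,"dy":0,"dz":-5,"turn":0},
    {"dx":0,"dy":0,"dz":-8,"turn":0},
    {"dx":0,"dy":0,"dz":-12,"turn":0},
    {"dx":0,"dy":0,"dz":-15,"turn":0},
    {"dx":0,"dy":0,"dz":-15,"turn":0},
    {"dx":0,"dy":0,"dz":-15,"turn":0}
  ]
}}

```text
time_s: 6.0
eef_pos: [0.4325, 0.1991, 0.2049]
eef_rot: [-179.9, 0.0, -78.2]
ft_force: [0.8, -0.2, -1.9]
finger_gap: 0.0111
```

Run:
```python
from h import *
c=snap('wrist','w4.png')
# bay a target: origin(.6126,-.2455) yaw -2.43
X=np.array([np.cos(np.radians(-2.43)),np.sin(np.radians(-2.43))]);o=np.array([.6126,-.2455])
p=o-X*(.031+.064);print(p)
go(*p,.2,-92.4)
print(read_state()['finger_gap'],proj(c,[[.434,.199,.21]]))
```

```text
[ 0.51768543 -0.24147212]
t 6.05 pos [0.432  0.1988 0.204 ] rpy [179.9  -0.  -78.2] q7 -103.2
dx 44.85 dy 0.64 dz 0.40 turn 14.2
0.010880719357077575 [[282.81169641 315.88392427]]
```

Request:
{"api": "move_arm", "payload": {
  "moves": [
    {"dx":44.8,"dy":0.6,"dz":0,"turn":14.2},
    {"dx":44.8,"dy":0.6,"dz":0,"turn":14.2},
    {"dx":44.8,"dy":0.6,"dz":0,"turn":14.2},
    {"dx":44.8,"dy":0.6,"dz":0,"turn":14.2},
    {"dx":44.8,"dy":0.6,"dz":0,"turn":14.2},
    {"dx":44.8,"dy":0.6,"dz":0,"turn":14.2},
    {"dx":44.8,"dy":0.6,"dz":0,"turn":14.2},
    {"dx":44.8,"dy":0.6,"dz":0,"turn":14.2},
    {"dx":44.8,"dy":0.6,"dz":0,"turn":14.2},
    {"dx":44.8,"dy":0.6,"dz":0,"turn":14.2}
  ]
}}

```text
time_s: 7.05
eef_pos: [0.5172, -0.2497, 0.2026]
eef_rot: [179.9, -0.3, -93.0]
ft_force: [-0.7, 0.2, -2.0]
finger_gap: 0.0109
```

Run:
```python
from h import *
for i in range(3): c=snap('wrist','w5.png')
go(.5177,-.2415,.075,-92.4)
print(read_state()['finger_gap'])
```

```text
t 7.2 pos [ 0.5174 -0.2398  0.2024] rpy [ 1.798e+02  1.000e-01 -9.240e+01] q7 -65.1
dx 0.17 dy -0.04 dz 12.74 turn 0.0
0.010866365290228774
```

View pics/w5.png

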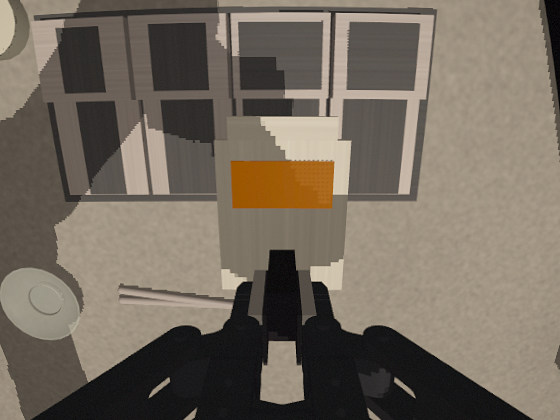

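Carrier a is held flat with its nose pointing at bay a (slot panel columns 233-328). I lower it to just above and measure the offset between plate and slot.

Request:
{"api": "move_arm", "payload": {
  "moves": [
    {"dx":0.15,"dy":0,"dz":5,"turn":0},
    {"dx":0.15,"dy":0,"dz":9,"turn":0},
    {"dx":0.15,"dy":0,"dz":12,"turn":0},
    {"dx":0.15,"dy":0,"dz":12.7,"turn":0},
    {"dx":0.15,"dy":0,"dz":12.7,"turn":0},
    {"dx":0.15,"dy":0,"dz":12.7,"turn":0}
  ]
}}

```text
time_s: 7.8
eef_pos: [0.5196, -0.2417, 0.0785]
eef_rot: [-179.9, -0.0, -92.3]
ft_force: [0.1, 0.9, -1.8]
finger_gap: 0.0111
```

```bash
cat >> h.py <<'E'
BAYS=dict(d=(.6195,-.0849),c=(.6161,-.1651),a=(.6126,-.2455),b=(.6093,-.3254))
BX=np.array([np.cos(np.radians(-2.43)),np.sin(np.radians(-2.43))]);BY=np.array([-BX[1],BX[0]])
def edges(c,o,d,z,s):
    g=cv2.cvtColor(c['frame'],cv2.COLOR_BGR2GRAY)
    P=np.array([[*(o+d*t),z] for t in s]);u=proj(c,P).astype(np.float32)
    p=cv2.GaussianBlur(cv2.remap(g,u[:,0],u[:,1],1).astype(np.float32),(1,5),0)[:,0];e=np.diff(p)
    return [(round(float(s[k])*1e3,1),int(e[k])) for k in range(1,len(e)-1) if abs(e[k])>3 and abs(e[k])>=abs(e[k-1]) and abs(e[k])>abs(e[k+1])]
def fit(n,w):
    c=snap('wrist','fit_%s.png'%n);s=read_state();tcp=np.array(s['eef_pos']);o=np.array(BAYS[n])
    rel=tcp[:2]-o;print('t',s['time_s'],'tcp in bay',rel@BX*1e3,rel@BY*1e3,tcp[2],'yaw',s['eef_rot'][2],'gap',s['finger_gap'])
    S=np.arange(-.042,.042,.0005)
    for x in(0.0,.015,.03): print('roof x',x,edges(c,o+BX*x,BY,.026,S))
    g=tcp[:2]
    for x in(.02,.035,.05,.058): print('plate x',x,edges(c,g+BX*x,BY,tcp[2]-.033,S))
    for y in(-.012,.012): print('nose y',y,edges(c,g+BY*y,BX,tcp[2]-.033,np.arange(.06,.085,.0005)))
E
python3 -c "
from h import *
fit('a',60)"
```

```text
t 7.85 tcp in bay -92.84507534944579 -0.5275962488813265 0.07888003081746017 yaw -92.33042684947185 gap 0.011225561757411129
roof x 0.0 [(-41.5, -36), (-37.5, 36), (-32.0, -30), (23.0, -3), (25.0, -12), (33.0, 21), (38.5, -10)]
roof x 0.015 [(-41.5, -46), (-37.5, 36), (-32.0, -30), (21.5, -14), (33.0, 19), (38.0, -13)]
roof x 0.03 [(-41.5, -43), (-37.5, 37), (-32.0, -33), (24.5, -15), (33.0, 20), (38.0, -12)]
plate x 0.02 [(-41.5, 8), (-33.5, -41), (-31.0, 33), (-29.5, -17), (30.5, 22), (32.0, -30), (35.0, 28)]
plate x 0.035 [(-41.5, 8), (-33.5, -42), (-30.5, 42), (-29.5, -18), (23.0, 7), (30.0, -6), (32.0, -20), (35.0, 13)]
plate x 0.05 [(-41.5, 10), (-33.5, -42), (-30.5, 38), (-23.0, -28), (-5.5, -3), (23.0, 8), (30.0, -5), (32.0, -21), (34.5, 13)]
plate x 0.058 [(-41.5, 6), (-33.5, -42), (-30.5, 41), (-1.5, -33), (30.0, -6), (32.0, -20), (35.0, 14)]
nose y -0.012 [(74.0, -53), (78.5, 39), (84.0, -29)]
nose y 0.012 [(74.0, -25), (78.5, 29), (84.0, -30)]
```

Request:
{"api": "move_arm", "payload": {
  "moves": [
    {"dx":-0.1,"dy":0,"dz":1,"turn":0.1},
    {"dx":-0.1,"dy":0,"dz":2.2,"turn":0.1},
    {"dx":-0.1,"dy":0,"dz":2.2,"turn":0.1},
    {"dx":-0.1,"dy":0,"dz":2.2,"turn":0.1},
    {"dx":-0.1,"dy":0,"dz":2.2,"turn":0.1}
  ]
}}

```text
time_s: 8.35
eef_pos: [0.5186, -0.2413, 0.0553]
eef_rot: [-180.0, -0.0, -92.5]
ft_force: [0.7, -0.3, -1.3]
finger_gap: 0.0107
```

```bash
python3 -c "
from h import *
fit('a',60);print(read_state()['ft_force'])"
```

```text
t 8.4 tcp in bay -93.95146821599101 0.21190034651912523 0.05541523174963328 yaw -92.47921466788665 gap 0.01107860534791518
roof x 0.0 [(-41.5, -40), (-37.5, 36), (-32.0, -29), (17.5, -5), (19.5, -9), (33.0, 20), (38.0, -11)]
roof x 0.015 [(-41.5, -38), (-37.5, 38), (-32.0, -32), (16.0, -17), (33.0, 22), (38.0, -13)]
roof x 0.03 []
plate x 0.02 [(-39.0, -41), (-36.0, 36), (-34.5, -18), (-31.0, -4), (-30.0, 8), (29.5, -20), (31.0, 12), (35.5, -18), (39.0, 11)]
plate x 0.035 [(-39.0, -40), (-35.5, 21), (-30.0, 6), (-22.0, 3), (-20.5, -4), (22.5, 8), (29.5, -20), (31.0, 12), (35.5, -18), (39.0, 11)]
plate x 0.05 [(-39.0, -40), (-35.5, 39), (-30.0, 6), (-23.5, -29), (-6.5, -3), (22.5, 8), (29.5, -19), (31.0, 12), (35.5, -18), (39.0, 11)]
plate x 0.058 [(-39.0, -42), (-35.5, 36), (-30.0, 5), (-1.5, -34), (29.5, -20), (31.0, 13), (35.5, -19), (39.0, 11)]
nose y -0.012 [(74.0, -55), (78.0, 42)]
nose y 0.012 [(74.5, -27), (78.0, 41)]
[ 1.06094946 -0.25120312 -1.338082  ]
```

Request:
{"api": "move_arm", "payload": {
  "moves": [
    {"dx":-0.04,"dy":-1,"dz":0.15,"turn":0},
    {"dx":-0.04,"dy":-2,"dz":0.15,"turn":0},
    {"dx":-0.04,"dy":-3,"dz":0.15,"turn":0},
    {"dx":-0.04,"dy":-4,"dz":0.15,"turn":0},
    {"dx":-0.04,"dy":-5,"dz":0.15,"turn":0},
    {"dx":-0.04,"dy":-5.5,"dz":0.15,"turn":0},
    {"dx":-0.04,"dy":-6,"dz":0.2,"turn":0},
    {"dx":-0.04,"dy":-6,"dz":0.2,"turn":0}
  ]
}}

```text
time_s: 9.2
eef_pos: [0.5792, -0.2432, 0.0531]
eef_rot: [-180.0, -0.0, -92.5]
ft_force: [-0.1, -0.2, -1.6]
finger_gap: 0.0111
```

```bash
python3 -c "
from h import *
fit('a',60);print(read_state()['ft_force'])"
```

```text
t 9.25 tcp in bay -34.165346237614735 0.8306666424223256 0.053120892633175265 yaw -92.4655153089129 gap 0.011136973246920824
roof x 0.0 [(-41.5, -28), (-37.5, 10), (-32.5, -21), (-22.5, 21), (-18.5, -22), (33.0, 20), (38.0, -11)]
roof x 0.015 [(-41.5, -42), (-37.5, 39), (-32.0, -31), (-6.0, -18), (33.0, 20), (38.0, -12)]
roof x 0.03 [(-41.5, -46), (-37.5, 41), (-32.0, -35), (2.5, -17), (33.0, 22), (38.0, -12)]
plate x 0.02 [(-41.5, 20), (-40.5, -31), (38.5, -5), (39.5, 3), (40.5, -5)]
plate x 0.035 [(-40.0, 11), (-34.5, -22), (-24.0, 20), (-20.0, -21), (33.0, 22), (39.0, -12)]
plate x 0.05 [(-40.0, 45), (-34.5, -33), (-7.0, -18), (33.0, 23), (39.0, -11)]
plate x 0.058 [(-40.0, 40), (-34.5, -34), (-0.5, -20), (33.0, 23), (39.0, -11)]
nose y -0.012 [(75.0, 34), (82.0, -50)]
nose y 0.012 [(76.5, 29), (82.0, -49)]
[-0.20098915  0.50882998 -1.27898526]
```

Request:
{"api": "move_arm", "payload": {
  "moves": [
    {"dx":0,"dy":-0.1,"dz":0.1,"turn":0},
    {"dx":0,"dy":-0.2,"dz":0.2,"turn":0},
    {"dx":0,"dy":-0.3,"dz":0.2,"turn":0},
    {"dx":0,"dy":-0.4,"dz":0.2,"turn":0},
    {"dx":0,"dy":-0.5,"dz":0.2,"turn":0},
    {"dx":0,"dy":-0.5,"dz":0.2,"turn":0}
  ]
}}

```text
time_s: 9.85
eef_pos: [0.5812, -0.2436, 0.0513]
eef_rot: [179.7, 0.0, -92.5]
ft_force: [-5.6, 0.8, 4.9]
finger_gap: 0.0111
```

It touches the end stop (-5.6 N along x, +4.9 N on the floor) with the TCP about 32 mm behind the bay origin. I release and rise.

Request:
{"api": "move_arm", "payload": {
  "moves": [
    {"dx":0,"dy":0.1,"dz":0,"turn":0},
    {"dx":0,"dy":0.1,"dz":0,"turn":0},
    {"dx":0,"dy":0.1,"dz":0,"turn":0},
    {"dx":0,"dy":0.1,"dz":0,"turn":0},
    {"dx":0,"dy":0.1,"dz":0,"turn":0},
    {"dx":0,"dy":0.1,"dz":-4,"turn":0},
    {"dx":0,"dy":0.1,"dz":-8,"turn":0},
    {"dx":0,"dy":0.1,"dz":-12,"turn":0},
    {"dx":0,"dy":0.1,"dz":-16,"turn":0},
    {"dx":0,"dy":0.1,"dz":-19,"turn":0}
  ],
  "fingers": 0.6
}}

```text
time_s: 10.85
eef_pos: [0.5832, -0.2438, 0.2442]
eef_rot: [-179.8, -0.1, -92.5]
ft_force: [0.8, -1.2, -0.0]
finger_gap: 0.0512
```

Run:
```python
from h import *
for i in range(2): c=snap('wrist','w6.png')
o=np.array(BAYS['a'])
for y in(-.022,.022): print(edges(c,o+BY*y,BX,.018,np.arange(-.07,-.01,.0005)))
print(edges(c,o-BX*.028,BY,.018,np.arange(-.042,.042,.0005)))
go(.5581,.231,.2,-27)
```

```text
[(-41.5, 28), (-11.5, -5)]
[(-41.5, 27), (-17.0, -4), (-11.5, -4)]
[(-41.0, -36), (-37.5, 32), (-32.0, -22), (-30.0, 25), (-6.5, -51), (6.5, 22), (16.0, 24), (30.0, -36), (32.0, 27), (37.5, -27), (40.5, 11)]
t 10.95 pos [ 0.5853 -0.2447  0.2464] rpy [-179.5   -0.2  -92.5] q7 -67.3
dx -47.41 dy 4.77 dz 4.64 turn -65.5
```

Carrier a is home: tail edge at x = -41.5 mm on both sides, centred to within 0.5 mm. Now to the handle.

Request:
{"api": "move_arm", "payload": {
  "moves": [
    {"dx":-47.4,"dy":4.8,"dz":2,"turn":-65.5},
    {"dx":-47.4,"dy":4.8,"dz":2,"turn":-65.5},
    {"dx":-47.4,"dy":4.8,"dz":2,"turn":-65.5},
    {"dx":-47.4,"dy":4.8,"dz":2,"turn":-65.5},
    {"dx":-47.4,"dy":4.8,"dz":2,"turn":-65.5},
    {"dx":-47.4,"dy":4.8,"dz":2,"turn":-65.5},
    {"dx":-47.4,"dy":4.8,"dz":2,"turn":-65.5},
    {"dx":-47.4,"dy":4.8,"dz":2,"turn":-65.5},
    {"dx":-47.4,"dy":4.8,"dz":2,"turn":-65.5},
    {"dx":-47.4,"dy":4.8,"dz":2,"turn":-65.5}
  ],
  "fingers": 0.6
}}

```text
time_s: 11.95
eef_pos: [0.5531, 0.2378, 0.2202]
eef_rot: [-179.9, 0.2, -26.7]
ft_force: [0.0, 1.3, -0.3]
finger_gap: 0.0511
```

Run:
```python
from h import *
import pickle
for i in range(4): c=snap('wrist','w7.png')
pickle.dump(c,open('w7.pkl','wb'))
go(.5581,.231,.097,-27.3);print(read_state()['q'])
print(proj(c,[[.5581,.231,.104]]))
```

```text
t 12.15 pos [0.5544 0.2321 0.2203] rpy [179.9   0.  -26.9] q7 -59.0
dx 0.38 dy -0.07 dz 12.33 turn 0.4
[-19.15015566  34.07950801  -9.92453688  96.67069441   7.27362755
  49.98258831 -58.99129917]
[[290.17531373 219.6681934 ]]
```

View pics/w7.png

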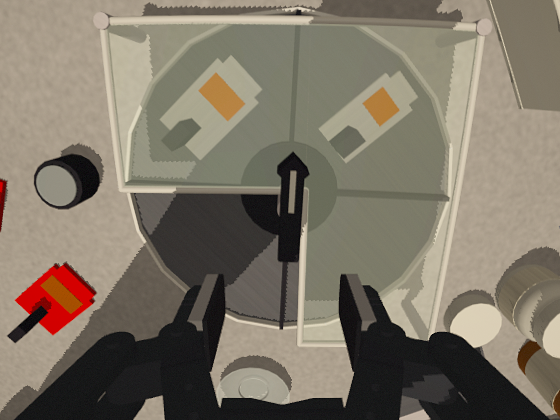

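Handle centre at (291,210) matches the projected axis (290,220), pointer up in the picture. Carriers b (205,105) and c (365,115) are undisturbed. I lower and pinch.

Request:
{"api": "move_arm", "payload": {
  "moves": [
    {"dx":0.38,"dy":0,"dz":5,"turn":0.4},
    {"dx":0.38,"dy":0,"dz":9,"turn":0.4},
    {"dx":0.38,"dy":0,"dz":12.2,"turn":0.4},
    {"dx":0.38,"dy":0,"dz":12.2,"turn":0.4},
    {"dx":0.38,"dy":0,"dz":12.2,"turn":0.4},
    {"dx":0.38,"dy":0,"dz":12.2,"turn":0.4}
  ]
}}

```text
time_s: 12.75
eef_pos: [0.56, 0.2301, 0.1012]
eef_rot: [-179.9, -0.1, -27.4]
ft_force: [0.1, -0.5, -0.6]
finger_gap: 0.051
```

Request:
{"api": "move_arm", "payload": {
  "moves": [
    {"dx":0,"dy":0,"dz":0,"turn":0},
    {"dx":0,"dy":0,"dz":0,"turn":0},
    {"dx":0,"dy":0,"dz":0,"turn":0},
    {"dx":0,"dy":0,"dz":0,"turn":0},
    {"dx":0,"dy":0,"dz":0,"turn":0},
    {"dx":0,"dy":0,"dz":0,"turn":0}
  ],
  "fingers": 0,
  "force": 40
}}

```text
time_s: 13.35
eef_pos: [0.5584, 0.2312, 0.1009]
eef_rot: [-179.9, -0.0, -27.4]
ft_force: [-3.1, -0.9, 8.2]
finger_gap: 0.0152
```

Request:
{"api": "move_arm", "payload": {
  "moves": [
    {"dx":0,"dy":0,"dz":0,"turn":-2},
    {"dx":0,"dy":0,"dz":0,"turn":-5},
    {"dx":0,"dy":0,"dz":0,"turn":-10},
    {"dx":0,"dy":0,"dz":0,"turn":-16},
    {"dx":0,"dy":0,"dz":0,"turn":-22},
    {"dx":0,"dy":0,"dz":0,"turn":-28},
    {"dx":0,"dy":0,"dz":0,"turn":-34},
    {"dx":0,"dy":0,"dz":0,"turn":-40},
    {"dx":0,"dy":0,"dz":0,"turn":-45},
    {"dx":0,"dy":0,"dz":0,"turn":-50}
  ]
}}

```text
time_s: 14.35
eef_pos: [0.5589, 0.2312, 0.1009]
eef_rot: [-180.0, -0.1, 22.8]
ft_force: [-0.5, 0.4, 5.9]
finger_gap: 0.0154
```

Request:
{"api": "move_arm", "payload": {
  "moves": [
    {"dx":0,"dy":0,"dz":0,"turn":-6},
    {"dx":0,"dy":0,"dz":0,"turn":-12},
    {"dx":0,"dy":0,"dz":0,"turn":-18},
    {"dx":0,"dy":0,"dz":0,"turn":-24},
    {"dx":0,"dy":0,"dz":0,"turn":-30},
    {"dx":0,"dy":0,"dz":0,"turn":-35},
    {"dx":0,"dy":0,"dz":0,"turn":-38},
    {"dx":0,"dy":0,"dz":0,"turn":-40},
    {"dx":0,"dy":0,"dz":0,"turn":-40},
    {"dx":0,"dy":0,"dz":0,"turn":-40}
  ]
}}

```text
time_s: 15.35
eef_pos: [0.5592, 0.2314, 0.1009]
eef_rot: [179.9, -0.1, 62.6]
ft_force: [-0.7, 1.1, 5.8]
finger_gap: 0.015
```

Request:
{"api": "move_arm", "payload": {
  "moves": [
    {"dx":0,"dy":0,"dz":0,"turn":0},
    {"dx":0,"dy":0,"dz":0,"turn":0},
    {"dx":0,"dy":0,"dz":0,"turn":0},
    {"dx":0,"dy":0,"dz":0,"turn":0},
    {"dx":0,"dy":0,"dz":-4,"turn":0},
    {"dx":0,"dy":0,"dz":-8,"turn":0},
    {"dx":0,"dy":0,"dz":-12,"turn":10},
    {"dx":0,"dy":0,"dz":-16,"turn":20},
    {"dx":0,"dy":0,"dz":-18,"turn":28},
    {"dx":0,"dy":0,"dz":-18,"turn":36}
  ],
  "fingers": 0.6
}}

```text
time_s: 16.35
eef_pos: [0.5599, 0.2316, 0.2831]
eef_rot: [180.0, -0.4, 27.9]
ft_force: [0.5, 0.2, -0.6]
finger_gap: 0.0515
```

Run:
```python
from h import *
import pickle
for i in range(4): c=snap('wrist','w8.png')
pickle.dump(c,open('w8.pkl','wb'))
go(.46,.2,.2,14)
```

```text
t 16.55 pos [0.558  0.2302 0.2787] rpy [1.80e+02 1.00e-01 2.85e+01] q7 -13.8
dx -10.05 dy -2.02 dz 7.87 turn 14.5
```

View pics/w8.png

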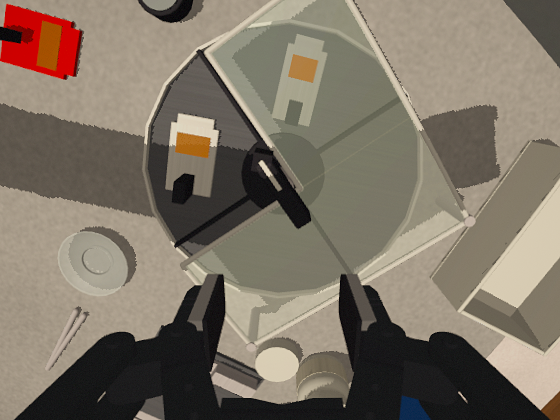

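Carrier b is in the open quarter at (193,155), nose up, fin at (183,188). Carrier c is still under the cover at (300,80). I measure b's pose.

```bash
cat >> h.py <<'E'
def labels(c,box,z=.022):
    m=cv2.inRange(cv2.cvtColor(c['frame'],cv2.COLOR_BGR2HSV),(5,90,50),(22,255,255))
    k=np.zeros_like(m);x0,y0,x1,y1=box;k[y0:y1,x0:x1]=m[y0:y1,x0:x1]
    for q in cv2.findContours(k,0,2)[0]:
        if cv2.contourArea(q)<60: continue
        r=cv2.minAreaRect(q);P=np.array([onz(c,p,z)[:2] for p in cv2.boxPoints(r)])
        e=sorted([P[1]-P[0],P[2]-P[1]],key=np.linalg.norm);C=P.mean(0)
        ax=(np.degrees(np.arctan2(e[1][1],e[1][0]))-90)%180;sh=np.degrees(np.arctan2(e[0][1],e[0][0]))%180
        print('label px',np.round(r[0]),'C',C.round(4),'size',[round(float(np.linalg.norm(v))*1e3,1) for v in e],'axis',round(ax,1),round(sh,1))
        for s in(0,180):
            u=np.array([np.cos(np.radians(ax+s)),np.sin(np.radians(ax+s))]);print('  nose',round(ax+s,1),'fin',(C-.0378*u).round(4))
E
python3 - <<'E'
from h import *
import pickle
c=pickle.load(open('w8.pkl','rb'))
labels(c,(150,90,250,220))
print(onz(c,(183,183),.062)) 
a=np.array(proj(c,[[.46,.15,.062]]));print(a)
E
```

```text
label px [192. 145.] C [0.4583 0.2142] size [22.5, 37.0] axis 107.4 102.7
  nose 107.4 fin [0.4696 0.1781]
  nose 287.4 fin [0.447  0.2503]
[0.47168134 0.18497022 0.062     ]
[[158.8604882  207.35611045]]
```

```bash
python3 -c "
from h import *
go(.4692,.178,.17,15)"
```

```text
t 16.55 pos [0.558  0.2302 0.2787] rpy [1.80e+02 1.00e-01 2.85e+01] q7 -13.8
dx -10.29 dy 0.35 dz 10.87 turn 13.5
```

Request:
{"api": "move_arm", "payload": {
  "moves": [
    {"dx":-5,"dy":0.3,"dz":2,"turn":8},
    {"dx":-10.3,"dy":0.35,"dz":5,"turn":13.5},
    {"dx":-10.3,"dy":0.35,"dz":9,"turn":13.5},
    {"dx":-10.3,"dy":0.35,"dz":10.9,"turn":13.5},
    {"dx":-10.3,"dy":0.35,"dz":10.9,"turn":13.5},
    {"dx":-10.3,"dy":0.35,"dz":10.9,"turn":13.5}
  ]
}}

```text
time_s: 17.15
eef_pos: [0.4696, 0.1791, 0.1702]
eef_rot: [-180.0, 0.0, 14.9]
ft_force: [-0.3, 0.1, -0.0]
finger_gap: 0.0511
```

Run:
```python
from h import *
for i in range(3): c=snap('wrist','w9.png')
labels(c,(150,0,420,300))
g=c['frame'].max(2);m=(g<45).astype(np.uint8);m[270:]=0
for q in cv2.findContours(m,0,2)[0]:
  if 200<cv2.contourArea(q)<6000: print(cv2.boundingRect(q),cv2.contourArea(q))
print(proj(c,[[.4692,.178,.062]]))
go(.4692,.178,.056,15)
```

```text
label px [278. 159.] C [0.4582 0.2142] size [22.2, 36.1] axis 107.7 108.7
  nose 107.7 fin [0.4697 0.1782]
  nose 287.7 fin [0.4467 0.2502]
label px [406.  16.] C [0.5194 0.3352] size [17.6, 20.9] axis 20.0 16.6
  nose 20.0 fin [0.4839 0.3223]
  nose 200.0 fin [0.5549 0.3481]
(272, 200, 18, 44) 648.5
(0, 63, 21, 17) 277.0
[[279.38440271 223.12283676]]
t 17.3 pos [0.4705 0.1793 0.1713] rpy [-1.80e+02 -1.00e-01  1.48e+01] q7 -30.7
dx -0.16 dy 0.10 dz 11.53 turn -0.2
```

Request:
{"api": "move_arm", "payload": {
  "moves": [
    {"dx":-0.1,"dy":0.1,"dz":5,"turn":-3},
    {"dx":-0.1,"dy":0.1,"dz":9,"turn":-3},
    {"dx":-0.1,"dy":0.1,"dz":11.5,"turn":-3},
    {"dx":-0.1,"dy":0.1,"dz":11.5,"turn":-3},
    {"dx":-0.1,"dy":0.1,"dz":11.5,"turn":-3},
    {"dx":-0.1,"dy":0.1,"dz":11.5,"turn":-3}
  ]
}}

```text
time_s: 17.9
eef_pos: [0.47, 0.1781, 0.057]
eef_rot: [-180.0, -0.2, 17.7]
ft_force: [0.6, -0.5, -0.2]
finger_gap: 0.0514
```

Request:
{"api": "move_arm", "payload": {
  "moves": [
    {"dx":0,"dy":0,"dz":0,"turn":0},
    {"dx":0,"dy":0,"dz":0,"turn":0},
    {"dx":0,"dy":0,"dz":0,"turn":0},
    {"dx":0,"dy":0,"dz":0,"turn":0},
    {"dx":0,"dy":0,"dz":0,"turn":0},
    {"dx":0,"dy":0,"dz":0,"turn":0},
    {"dx":0,"dy":0,"dz":0,"turn":0}
  ],
  "fingers": 0,
  "force": 60
}}

```text
time_s: 18.6
eef_pos: [0.4694, 0.1776, 0.0562]
eef_rot: [180.0, -0.1, 17.7]
ft_force: [0.0, 0.1, 6.5]
finger_gap: 0.0111
```

Request:
{"api": "move_arm", "payload": {
  "moves": [
    {"dx":0,"dy":0,"dz":-1,"turn":0},
    {"dx":0,"dy":0,"dz":-2.5,"turn":0},
    {"dx":0,"dy":0,"dz":-5,"turn":0},
    {"dx":0,"dy":0,"dz":-8,"turn":0},
    {"dx":0,"dy":0,"dz":-12,"turn":0},
    {"dx":0,"dy":0,"dz":-15,"turn":0},
    {"dx":0,"dy":0,"dz":-15,"turn":0},
    {"dx":0,"dy":0,"dz":-15,"turn":0}
  ]
}}

```text
time_s: 19.4
eef_pos: [0.4686, 0.1769, 0.2058]
eef_rot: [180.0, -0.0, 17.7]
ft_force: [-0.6, -0.1, -1.8]
finger_gap: 0.0105
```

Run:
```python
from h import *
p=np.array(BAYS['b'])+BY*.0005-BX*(.032+.062);print(p)
go(*p,.2,-92.4);print(read_state()['finger_gap'])
```

```text
[ 0.51540573 -0.32091496]
t 19.4 pos [0.4686 0.1769 0.2058] rpy [180.   -0.   17.7] q7 -26.7
dx -10.70 dy 48.85 dz 0.58 turn 110.1
0.01049825632645456
```

Request:
{"api": "move_arm", "payload": {
  "moves": [
    {"dx":-10.7,"dy":48.9,"dz":0,"turn":110},
    {"dx":-10.7,"dy":48.9,"dz":0,"turn":110},
    {"dx":-10.7,"dy":48.9,"dz":0,"turn":110},
    {"dx":-10.7,"dy":48.9,"dz":0,"turn":110},
    {"dx":-10.7,"dy":48.9,"dz":0,"turn":110},
    {"dx":-10.7,"dy":48.9,"dz":0,"turn":110},
    {"dx":-10.7,"dy":48.9,"dz":0,"turn":110},
    {"dx":-10.7,"dy":48.9,"dz":0,"turn":110},
    {"dx":-10.7,"dy":48.9,"dz":0,"turn":110},
    {"dx":-10.7,"dy":48.9,"dz":0,"turn":110}
  ]
}}

```text
time_s: 20.4
eef_pos: [0.5143, -0.3218, 0.2033]
eef_rot: [179.8, 0.2, -68.5]
ft_force: [1.2, -0.7, -2.3]
finger_gap: 0.0109
```

```bash
python3 -c "
from h import *
go(.5154,-.3209,.08,-92.4);print(read_state()['finger_gap'])"
```

```text
t 20.4 pos [ 0.5143 -0.3218  0.2033] rpy [179.8   0.2 -68.5] q7 -41.9
dx -0.05 dy -0.13 dz 12.33 turn 23.9
0.010871576473731584
```

Request:
{"api": "move_arm", "payload": {
  "moves": [
    {"dx":0,"dy":-0.1,"dz":0,"turn":24},
    {"dx":0,"dy":-0.1,"dz":0,"turn":24},
    {"dx":0,"dy":-0.1,"dz":0,"turn":24},
    {"dx":0,"dy":-0.1,"dz":5,"turn":24},
    {"dx":0,"dy":-0.1,"dz":9,"turn":24},
    {"dx":0,"dy":-0.1,"dz":12,"turn":24},
    {"dx":0,"dy":-0.1,"dz":12.6,"turn":24},
    {"dx":0,"dy":-0.1,"dz":12.6,"turn":24},
    {"dx":0,"dy":-0.1,"dz":12.6,"turn":24}
  ]
}}

```text
time_s: 21.3
eef_pos: [0.5173, -0.3205, 0.0801]
eef_rot: [-179.9, -0.0, -92.2]
ft_force: [0.3, 0.9, -1.1]
finger_gap: 0.0108
```

```bash
python3 -c "
from h import *
fit('b',50)"
```

```text
t 21.35 tcp in bay -91.80938942153442 0.8169955593617169 0.08067986646008568 yaw -92.19474243578686 gap 0.010929712901549357
roof x 0.0 [(-37.5, 30), (-27.0, -30), (25.5, -14), (28.0, 20), (38.5, -11)]
roof x 0.015 [(-37.5, 29), (-27.5, -29), (22.5, -16), (28.0, 20), (38.0, -13)]
roof x 0.03 [(-37.5, 32), (-27.0, -32), (27.5, 24), (29.0, -15), (38.0, -12)]
plate x 0.02 [(-38.0, -20), (-31.0, 36), (-24.5, -25), (24.5, -6), (26.0, 27), (30.5, -29), (33.5, 27), (38.5, -30)]
plate x 0.035 [(-38.0, -21), (-31.0, 35), (-27.0, -21), (-24.5, 4), (17.5, 7), (24.5, -6), (30.5, -19), (33.5, 14), (38.5, -17)]
plate x 0.05 [(-38.0, -22), (-31.0, 32), (-28.0, -30), (-24.5, 34), (-15.5, -4), (-12.5, 3), (-11.5, -3), (-10.0, -13), (-8.5, 6), (-7.5, -8), (-6.5, 8), (-5.0, -16), (24.5, -5), (30.5, -19), (33.5, 14), (38.0, -17)]
plate x 0.058 [(-38.0, -23), (-31.0, 31), (-24.5, -8), (-19.0, 14), (-2.5, -17), (0.0, -12), (18.5, -5), (30.5, -19), (33.5, 14), (38.0, -20), (40.5, 11)]
nose y -0.012 [(67.5, -46), (69.5, 11), (77.0, 32), (83.0, -32)]
nose y 0.012 [(68.0, -23), (77.0, 44), (83.0, -29)]
```

View pics/fit_b.png

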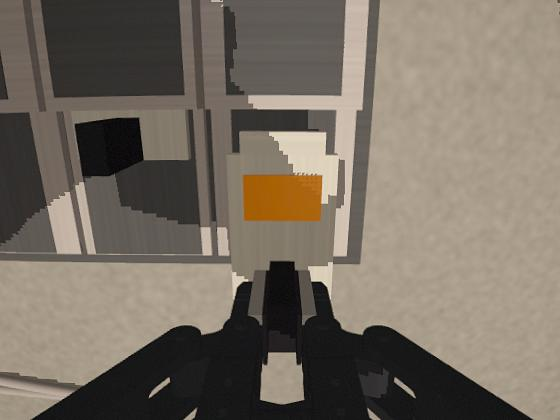

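Carrier b is held straight over bay b: plate centred within 0.5 mm, nose 67.5 mm ahead of the TCP. Carrier a is seen home at (110,145). I lower it and slide it in.

Request:
{"api": "move_arm", "payload": {
  "moves": [
    {"dx":0.05,"dy":0,"dz":1,"turn":0.2},
    {"dx":0.05,"dy":0,"dz":2.4,"turn":0.2},
    {"dx":0.05,"dy":0,"dz":2.4,"turn":0.2},
    {"dx":0.05,"dy":0,"dz":2.4,"turn":0.2},
    {"dx":0.05,"dy":0,"dz":2.4,"turn":0.2}
  ]
}}

```text
time_s: 21.85
eef_pos: [0.5168, -0.3206, 0.0553]
eef_rot: [-180.0, -0.0, -92.4]
ft_force: [0.6, 0.1, -1.9]
finger_gap: 0.0107
```

```bash
python3 -c "
from h import *
fit('b',50);print(read_state()['ft_force'])"
```

```text
t 21.9 tcp in bay -92.53893564514824 0.7925028367711854 0.055473346200107104 yaw -92.39664954563514 gap 0.01059287688303004
roof x 0.0 [(-41.5, -18), (-37.5, 31), (-27.0, -31), (17.5, -15), (28.0, 19), (38.0, -11)]
roof x 0.015 [(-41.5, -16), (-37.5, 31), (-27.0, -31), (16.0, -16), (28.0, 19), (38.0, -12)]
roof x 0.03 []
plate x 0.02 [(-36.0, 35), (-33.5, -28), (-26.5, -16), (-25.0, 21), (24.5, -20), (25.5, 16), (35.0, -19), (38.5, 11)]
plate x 0.035 [(-36.0, 3), (-26.5, -17), (-25.0, 23), (-18.0, -4), (17.5, 7), (24.0, -17), (25.5, 12), (35.0, -19), (38.5, 11)]
plate x 0.05 [(-36.0, 33), (-26.5, -29), (-25.0, 39), (-6.0, -30), (24.0, -19), (25.5, 15), (35.0, -19), (38.5, 11)]
plate x 0.058 [(-36.0, 32), (-26.5, -27), (-25.0, 25), (-19.0, 10), (-1.5, -31), (18.5, -3), (24.0, -19), (25.5, 16), (35.0, -19), (38.5, 12)]
nose y -0.012 [(68.0, -49), (70.0, 17), (77.0, 35), (83.5, -31)]
nose y 0.012 [(68.0, -22), (77.0, 35), (83.5, -31)]
[-0.16735621  0.34618999 -1.09755403]
```

Request:
{"api": "move_arm", "payload": {
  "moves": [
    {"dx":0,"dy":-1,"dz":0.1,"turn":0},
    {"dx":0,"dy":-2,"dz":0.1,"turn":0},
    {"dx":0,"dy":-3,"dz":0.1,"turn":0},
    {"dx":0,"dy":-4,"dz":0.1,"turn":0},
    {"dx":0,"dy":-5,"dz":0.15,"turn":0},
    {"dx":0,"dy":-5.7,"dz":0.15,"turn":0},
    {"dx":0,"dy":-6.2,"dz":0.2,"turn":0},
    {"dx":0,"dy":-6.2,"dz":0.2,"turn":0}
  ]
}}

```text
time_s: 22.7
eef_pos: [0.5793, -0.3229, 0.0531]
eef_rot: [-180.0, 0.0, -92.4]
ft_force: [-0.1, 0.3, -2.1]
finger_gap: 0.0106
```

Request:
{"api": "move_arm", "payload": {
  "moves": [
    {"dx":0,"dy":-0.1,"dz":0.1,"turn":0},
    {"dx":0,"dy":-0.2,"dz":0.2,"turn":0},
    {"dx":0,"dy":-0.3,"dz":0.2,"turn":0},
    {"dx":0,"dy":-0.4,"dz":0.2,"turn":0},
    {"dx":0,"dy":-0.5,"dz":0.2,"turn":0},
    {"dx":0,"dy":-0.5,"dz":0.2,"turn":0}
  ]
}}

```text
time_s: 23.3
eef_pos: [0.5802, -0.3236, 0.0523]
eef_rot: [179.7, 0.1, -92.5]
ft_force: [-8.2, 1.9, 10.8]
finger_gap: 0.0107
```

Request:
{"api": "move_arm", "payload": {
  "moves": [
    {"dx":0,"dy":0,"dz":-0.1,"turn":0},
    {"dx":0,"dy":-0.1,"dz":-0.1,"turn":0},
    {"dx":0,"dy":-0.2,"dz":-0.1,"turn":0},
    {"dx":0,"dy":-0.2,"dz":-0.1,"turn":0},
    {"dx":0,"dy":-0.2,"dz":-0.1,"turn":0}
  ]
}}

```text
time_s: 23.8
eef_pos: [0.5842, -0.3238, 0.0523]
eef_rot: [179.8, 0.0, -92.4]
ft_force: [-5.7, 0.1, 4.1]
finger_gap: 0.0106
```

Run:
```python
from h import *
fit('b',50);s=read_state();print(s['ft_force'],s['ft_torque'])
c=snap('wrist','w10.png')
o=np.array(BAYS['b'])
for y in(-.018,.018): print(edges(c,o+BY*y,BX,.018,np.arange(-.06,-.01,.0005)))
for x in (-.022,-.026): print(edges(c,o+BX*x,BY,.018,np.arange(-.035,.035,.0005)))
cv2.imwrite('pics/w10b.png',cv2.resize(c['frame'][:300,100:460],None,fx=2,fy=2))
```

```text
t 23.85 tcp in bay -25.156945467137444 0.5522184421076344 0.0522653852001341 yaw -92.4243691124949 gap 0.010941087736754207
roof x 0.0 [(-41.5, -17), (-37.5, 4), (-27.0, -20), (28.0, 21), (38.0, -11)]
roof x 0.015 [(-41.5, -18), (-37.5, 4), (-33.5, 32), (-27.5, -32), (-16.0, -8), (-13.5, -10), (28.0, 21), (38.0, -12)]
roof x 0.03 [(-41.5, -17), (-37.5, 35), (-27.0, -33), (-3.0, -20), (28.0, 21), (38.0, -11)]
plate x 0.02 [(-40.0, 4), (-29.0, -23), (28.5, 19), (39.5, -10)]
plate x 0.035 [(-40.0, 5), (-30.0, 16), (-28.5, -18), (-19.5, -20), (28.5, 21), (39.5, -12)]
plate x 0.05 [(-40.0, 36), (-29.0, -34), (-6.0, -20), (28.5, 21), (39.0, -10)]
plate x 0.058 [(-40.0, 34), (-29.0, -35), (-1.5, -19), (28.5, 21), (39.0, -12)]
nose y -0.012 [(65.5, 33), (72.5, -41), (78.5, 16), (81.5, 27)]
nose y 0.012 [(65.5, 21), (73.5, -14), (78.5, 16), (82.0, 28)]
[-4.99354783  0.14652792  4.39253936] [0.0967905  0.94742087 0.0270731 ]
[(-31.0, 66), (-22.5, -28), (-19.0, -4), (-12.5, -19)]
[(-51.0, 21), (-46.0, -8), (-31.0, 53), (-28.5, -15), (-19.0, -5), (-12.5, -20)]
[(-26.5, -32), (-24.5, 37), (-19.5, -32), (-15.5, 31), (-13.5, -33), (-6.0, -41), (6.5, 38), (25.0, -24), (26.5, 45)]
[(-26.0, -32), (-24.5, 40), (-13.5, -48), (-8.0, -23), (8.5, 23), (14.0, 13), (24.0, 24), (25.0, -33), (26.5, 32)]
```

View pics/w10b.png

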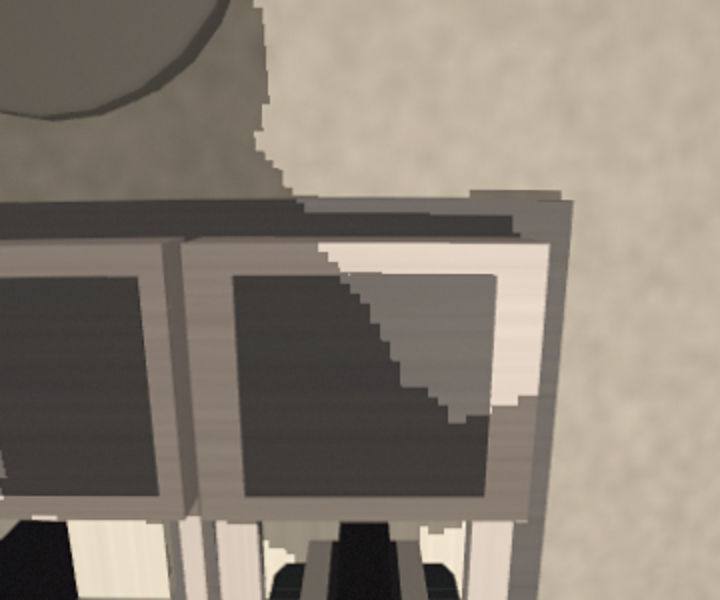

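The plate is well inside the slot, TCP at -25.2 mm as expected for home, with contact at -5 N. I release, rise and check the tail edge.

Request:
{"api": "move_arm", "payload": {
  "moves": [
    {"dx":0,"dy":0,"dz":0,"turn":0},
    {"dx":0,"dy":0,"dz":0,"turn":0},
    {"dx":0,"dy":0,"dz":0,"turn":0},
    {"dx":0,"dy":0,"dz":0,"turn":0},
    {"dx":0,"dy":0,"dz":0,"turn":0},
    {"dx":0,"dy":0,"dz":-4,"turn":0},
    {"dx":0,"dy":0,"dz":-8,"turn":0},
    {"dx":0,"dy":0,"dz":-12,"turn":0},
    {"dx":0,"dy":0,"dz":-16,"turn":0},
    {"dx":0,"dy":0,"dz":-19,"turn":0}
  ],
  "fingers": 0.6
}}

```text
time_s: 24.9
eef_pos: [0.5863, -0.3238, 0.2453]
eef_rot: [-179.8, -0.1, -92.4]
ft_force: [1.1, -0.5, 0.2]
finger_gap: 0.0507
```

Run:
```python
from h import *
for i in range(3): c=snap('wrist','w11.png')
for n,w in(('a',.022),('b',.018)):
  o=np.array(BAYS[n])
  for y in(-w,w): print(n,edges(c,o+BY*y,BX,.018,np.arange(-.07,-.01,.0005)))
  print(n,edges(c,o-BX*.028,BY,.018,np.arange(-.034,.034,.0005)))
go(.5581,.231,.22,62.7)
```

```text
a [(-42.0, 28), (-17.5, -4), (-11.5, -12)]
a [(-42.0, 31), (-17.5, -5), (-11.5, -15)]
a [(-33.0, -21), (-30.0, 24), (-5.5, -47), (15.0, 45), (29.5, -14), (31.0, 5)]
b [(-42.0, 29), (-17.5, -3), (-11.5, -15)]
b [(-42.0, 30), (-17.5, -5), (-11.5, -15)]
b [(-26.5, -21), (-24.5, 25), (-6.0, -48), (7.0, 23), (13.5, 23), (25.5, -31), (27.5, 28)]
t 25.05 pos [ 0.5869 -0.3241  0.2451] rpy [-1.797e+02 -1.000e-01 -9.240e+01] q7 -63.6
dx -55.35 dy 5.20 dz 2.51 turn -155.1
```

Carriers a and b are both home, tail edges at -42.0 mm. Now the handle again, pinching at yaw -117.3.

Request:
{"api": "move_arm", "payload": {
  "moves": [
    {"dx":-50,"dy":4.7,"dz":2,"turn":24.9},
    {"dx":-50,"dy":4.7,"dz":2,"turn":24.9},
    {"dx":-50,"dy":4.7,"dz":2,"turn":24.9},
    {"dx":-50,"dy":4.7,"dz":2,"turn":24.9},
    {"dx":-50,"dy":4.7,"dz":2,"turn":24.9},
    {"dx":-50,"dy":4.7,"dz":2,"turn":24.9},
    {"dx":-50,"dy":4.7,"dz":2,"turn":24.9},
    {"dx":-50,"dy":4.7,"dz":2,"turn":24.9},
    {"dx":-50,"dy":4.7,"dz":2,"turn":24.9},
    {"dx":-50,"dy":4.7,"dz":2,"turn":24.9}
  ]
}}

```text
time_s: 26.05
eef_pos: [0.5585, 0.1773, 0.221]
eef_rot: [179.9, -0.1, -117.3]
ft_force: [1.3, -0.1, 0.4]
finger_gap: 0.0513
```

Run:
```python
from h import *
snap('wrist');snap('wrist')
go(.5581,.231,.22,-117.3)
```

```text
t 26.15 pos [0.5568 0.1859 0.2203] rpy [ 179.7    0.2 -116.5] q7 -130.0
dx -4.09 dy 1.90 dz 0.03 turn 0.8
```

Request:
{"api": "move_arm", "payload": {
  "moves": [
    {"dx":-4.1,"dy":1.9,"dz":0,"turn":0},
    {"dx":-4.1,"dy":1.9,"dz":0,"turn":0},
    {"dx":-4.1,"dy":1.9,"dz":0,"turn":0},
    {"dx":-4.1,"dy":1.9,"dz":0,"turn":0}
  ]
}}

```text
time_s: 26.55
eef_pos: [0.5612, 0.2193, 0.2215]
eef_rot: [180.0, -0.1, -117.3]
ft_force: [-0.1, -0.4, -0.9]
finger_gap: 0.0512
```

Run:
```python
from h import *
import pickle
c=snap('wrist','w12.png');pickle.dump(c,open('w12.pkl','wb'))
go(.5581,.231,.098,-117.3);print(read_state()['q'][6])
labels(c,(100,0,460,420))
print(proj(c,[[.5581,.231,.104],[.5581+.044*np.cos(np.radians(153)),.231+.044*np.sin(np.radians(153)),.104]]))
```

```text
t 26.6 pos [0.5614 0.219  0.2217] rpy [ 1.800e+02 -1.000e-01 -1.174e+02] q7 -133.9
dx -0.91 dy 0.84 dz 12.37 turn -0.1
-133.90484246858298
label px [196. 271.] C [0.5239 0.3363] size [22.3, 27.7] axis 105.4 110.2
  nose 105.4 fin [0.534  0.2999]
  nose 285.4 fin [0.5138 0.3728]
[[268.66044958 227.36821853]
 [269.65691043 281.14185139]]
```

View pics/w12.png

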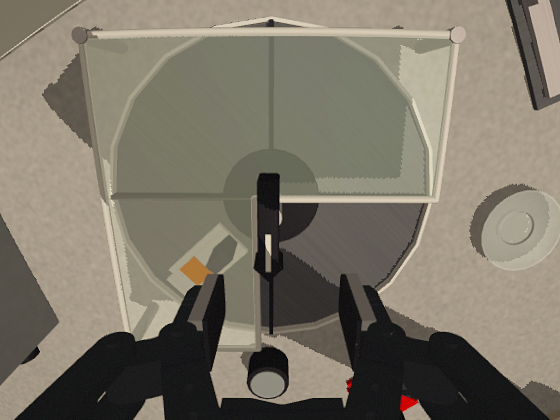

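Handle in place: pointer down at (268,270), axis (268,220) as projected. Carrier c at (205,260) is next, 90° from the opening. I lower and pinch.

Request:
{"api": "move_arm", "payload": {
  "moves": [
    {"dx":-0.9,"dy":0.85,"dz":4,"turn":0},
    {"dx":-0.9,"dy":0.85,"dz":8,"turn":0},
    {"dx":-0.9,"dy":0.85,"dz":12.2,"turn":0},
    {"dx":-0.9,"dy":0.85,"dz":12.2,"turn":0},
    {"dx":-0.9,"dy":0.85,"dz":12.2,"turn":0},
    {"dx":-0.9,"dy":0.85,"dz":12.2,"turn":0}
  ]
}}

```text
time_s: 27.2
eef_pos: [0.56, 0.2324, 0.1027]
eef_rot: [-179.8, 0.2, -117.4]
ft_force: [0.5, -0.3, 0.8]
finger_gap: 0.051
```

Request:
{"api": "move_arm", "payload": {
  "moves": [
    {"dx":0,"dy":0,"dz":0,"turn":0},
    {"dx":0,"dy":0,"dz":0,"turn":0},
    {"dx":0,"dy":0,"dz":0,"turn":0},
    {"dx":0,"dy":0,"dz":0,"turn":0},
    {"dx":0,"dy":0,"dz":0,"turn":0},
    {"dx":0,"dy":0,"dz":0,"turn":0}
  ],
  "fingers": 0,
  "force": 40
}}

```text
time_s: 27.8
eef_pos: [0.5585, 0.2319, 0.1021]
eef_rot: [-179.9, 0.0, -117.3]
ft_force: [-1.8, -2.6, 7.7]
finger_gap: 0.0149
```

Request:
{"api": "move_arm", "payload": {
  "moves": [
    {"dx":0,"dy":0,"dz":0,"turn":-2},
    {"dx":0,"dy":0,"dz":0,"turn":-5},
    {"dx":0,"dy":0,"dz":0,"turn":-10},
    {"dx":0,"dy":0,"dz":0,"turn":-16},
    {"dx":0,"dy":0,"dz":0,"turn":-22},
    {"dx":0,"dy":0,"dz":0,"turn":-28},
    {"dx":0,"dy":0,"dz":0,"turn":-34},
    {"dx":0,"dy":0,"dz":0,"turn":-40},
    {"dx":0,"dy":0,"dz":0,"turn":-45},
    {"dx":0,"dy":0,"dz":0,"turn":-50}
  ]
}}

```text
time_s: 28.8
eef_pos: [0.5584, 0.2318, 0.1021]
eef_rot: [-180.0, -0.1, -67.1]
ft_force: [-1.9, -1.6, 7.8]
finger_gap: 0.015
```

Request:
{"api": "move_arm", "payload": {
  "moves": [
    {"dx":0,"dy":0,"dz":0,"turn":-6},
    {"dx":0,"dy":0,"dz":0,"turn":-12},
    {"dx":0,"dy":0,"dz":0,"turn":-18},
    {"dx":0,"dy":0,"dz":0,"turn":-24},
    {"dx":0,"dy":0,"dz":0,"turn":-30},
    {"dx":0,"dy":0,"dz":0,"turn":-35},
    {"dx":0,"dy":0,"dz":0,"turn":-38},
    {"dx":0,"dy":0,"dz":0,"turn":-40},
    {"dx":0,"dy":0,"dz":0,"turn":-40},
    {"dx":0,"dy":0,"dz":0,"turn":-40}
  ]
}}

```text
time_s: 29.8
eef_pos: [0.5585, 0.2316, 0.1021]
eef_rot: [180.0, -0.1, -27.3]
ft_force: [-2.5, -2.0, 8.6]
finger_gap: 0.0154
```

Request:
{"api": "move_arm", "payload": {
  "moves": [
    {"dx":0,"dy":0,"dz":0,"turn":0},
    {"dx":0,"dy":0,"dz":0,"turn":0},
    {"dx":0,"dy":0,"dz":0,"turn":0},
    {"dx":0,"dy":0,"dz":0,"turn":0},
    {"dx":0,"dy":0,"dz":-4,"turn":0},
    {"dx":0,"dy":0,"dz":-8,"turn":8},
    {"dx":0,"dy":0,"dz":-12,"turn":16},
    {"dx":0,"dy":0,"dz":-16,"turn":24},
    {"dx":0,"dy":0,"dz":-17,"turn":32},
    {"dx":0,"dy":0,"dz":-17,"turn":40}
  ],
  "fingers": 0.6
}}

```text
time_s: 30.8
eef_pos: [0.5594, 0.2334, 0.2732]
eef_rot: [-179.7, 0.0, -67.6]
ft_force: [-0.1, -0.2, -0.3]
finger_gap: 0.0511
```

Run:
```python
from h import *
import pickle
for i in range(4): c=snap('wrist','w13.png')
pickle.dump(c,open('w13.pkl','wb'))
go(.46,.2,.2,-76);print(proj(c,[[.4647,.2007,.022],[.558,.231,.104]]))
labels(c,(0,0,560,420))
```

```text
t 31.0 pos [0.5578 0.2326 0.2699] rpy [180.   -0.  -67.1] q7 -97.3
dx -0.80 dy 10.28 dz 6.99 turn 8.9
[[275.73091417 260.32370374]
 [283.60272386 198.67652929]]
label px [ 84. 338.] C [0.2626 0.3867] size [23.0, 33.9] axis 133.7 147.2
  nose 133.7 fin [0.2887 0.3594]
  nose 313.7 fin [0.2364 0.414 ]
label px [275. 269.] C [0.4536 0.1969] size [22.9, 26.5] axis 15.5 16.0
  nose 15.5 fin [0.4172 0.1868]
  nose 195.5 fin [0.49  0.207]
```

Run:
```python
from h import *
import pickle
c=pickle.load(open('w13.pkl','rb'));g=c['frame'].max(2)
for p in([.49,.207,.062],[.49,.207,.045],[.4172,.1868,.062],[.4172,.1868,.045]):
  u=proj(c,[p])[0].astype(int);print(p,u,g[u[1]-1:u[1]+2,u[0]-1:u[0]+2].mean())
go(.49,.207,.17,-74.3)
```

```text
[0.49, 0.207, 0.062] [278 254] 19.666666666666668
[0.49, 0.207, 0.045] [279 248] 18.555555555555557
[0.4172, 0.1868, 0.062] [270 316] 97.55555555555556
[0.4172, 0.1868, 0.045] [270 308] 99.77777777777777
t 31.0 pos [0.5578 0.2326 0.2699] rpy [180.   -0.  -67.1] q7 -97.3
dx -0.28 dy 7.24 dz 9.99 turn 7.2
```

The black fin is on the hub side at (278,251), so carrier c's nose points outward. The 26 mm label confirms it is the 40 mm carrier.

Request:
{"api": "move_arm", "payload": {
  "moves": [
    {"dx":-0.3,"dy":4,"dz":2,"turn":7},
    {"dx":-0.3,"dy":7.2,"dz":5,"turn":7},
    {"dx":-0.3,"dy":7.2,"dz":9,"turn":7},
    {"dx":-0.3,"dy":7.2,"dz":10,"turn":7},
    {"dx":-0.3,"dy":7.2,"dz":10,"turn":7},
    {"dx":-0.3,"dy":7.2,"dz":10,"turn":7}
  ]
}}

```text
time_s: 31.6
eef_pos: [0.492, 0.2082, 0.1712]
eef_rot: [-179.9, 0.0, -74.2]
ft_force: [0.6, -0.5, 0.7]
finger_gap: 0.0511
```

Run:
```python
from h import *
for i in range(3): c=snap('wrist','w14.png')
labels(c,(200,100,360,400))
print(proj(c,[[.49,.207,.062]]))
g=c['frame'].max(2);m=(g<45).astype(np.uint8);m[290:]=0;m[:150]=0
for q in cv2.findContours(m,0,2)[0]:
  if 200<cv2.contourArea(q)<9000: print(cv2.boundingRect(q),cv2.contourArea(q))
go(.49,.207,.058,-74.3)
```

```text
label px [217. 386.] C [0.2945 0.2191] size [11.8, 22.0] axis 102.2 106.7
  nose 102.2 fin [0.3025 0.1821]
  nose 282.2 fin [0.2866 0.256 ]
label px [282. 250.] C [0.4537 0.1968] size [22.0, 25.7] axis 15.8 16.7
  nose 15.8 fin [0.4173 0.1865]
  nose 195.8 fin [0.49   0.2071]
[[282.76749408 224.27630486]]
(79, 259, 65, 31) 1120.0
(275, 188, 17, 43) 633.0
(170, 150, 174, 82) 2262.5
t 31.75 pos [0.4919 0.2081 0.1717] rpy [-179.8    0.   -74.3] q7 -105.7
dx 0.06 dy 0.22 dz 11.37 turn 0.0
```

Run:
```python
from h import *
for f in ('w9.png','w14.png'): pass
c=snap('wrist')
e=onz(c,(283.5,231),.062)[:2];n=np.array([np.cos(np.radians(195.7)),np.sin(np.radians(195.7))])
print(e, e-.011*n)
go(*(e-.011*n),.058,-74.3)
```

```text
[0.48509687 0.20501268] [0.49568647 0.20798929]
t 31.8 pos [0.4917 0.208  0.1715] rpy [-179.9    0.   -74.3] q7 -105.7
dx 0.11 dy -0.39 dz 11.35 turn 0.0
```

Request:
{"api": "move_arm", "payload": {
  "moves": [
    {"dx":0.1,"dy":-0.3,"dz":5,"turn":0},
    {"dx":0.1,"dy":-0.3,"dz":9,"turn":0},
    {"dx":0.1,"dy":-0.3,"dz":11.2,"turn":0},
    {"dx":0.1,"dy":-0.3,"dz":11.2,"turn":0},
    {"dx":0.1,"dy":-0.3,"dz":11.2,"turn":0},
    {"dx":0.1,"dy":-0.3,"dz":11.2,"turn":0}
  ]
}}

```text
time_s: 32.4
eef_pos: [0.4951, 0.208, 0.0601]
eef_rot: [-179.8, 0.0, -74.3]
ft_force: [0.8, 0.8, 0.1]
finger_gap: 0.0513
```

Request:
{"api": "move_arm", "payload": {
  "moves": [
    {"dx":0,"dy":0,"dz":0,"turn":0},
    {"dx":0,"dy":0,"dz":0,"turn":0},
    {"dx":0,"dy":0,"dz":0,"turn":0},
    {"dx":0,"dy":0,"dz":0,"turn":0},
    {"dx":0,"dy":0,"dz":0,"turn":0},
    {"dx":0,"dy":0,"dz":0,"turn":0},
    {"dx":0,"dy":0,"dz":0,"turn":0}
  ],
  "fingers": 0,
  "force": 60
}}

```text
time_s: 33.1
eef_pos: [0.4942, 0.2077, 0.0593]
eef_rot: [-179.9, 0.0, -74.3]
ft_force: [-0.1, 0.3, 7.0]
finger_gap: 0.0105
```

Request:
{"api": "move_arm", "payload": {
  "moves": [
    {"dx":0,"dy":0,"dz":-1,"turn":0},
    {"dx":0,"dy":0,"dz":-2.5,"turn":0},
    {"dx":0,"dy":0,"dz":-5,"turn":0},
    {"dx":0,"dy":0,"dz":-8,"turn":0},
    {"dx":0,"dy":0,"dz":-12,"turn":0},
    {"dx":0,"dy":0,"dz":-15,"turn":0},
    {"dx":0,"dy":0,"dz":-15,"turn":0},
    {"dx":0,"dy":0,"dz":-15,"turn":0}
  ]
}}

```text
time_s: 33.9
eef_pos: [0.4936, 0.2072, 0.209]
eef_rot: [-179.9, 0.0, -74.3]
ft_force: [-0.6, -0.2, -2.1]
finger_gap: 0.0106
```

Run:
```python
from h import *
p=np.array(BAYS['c'])+BY*.0005-BX*(.029+.066);print(p)
go(*p,.2,87.6);print(read_state()['finger_gap'])
```

```text
[ 0.52120663 -0.16057256]
t 33.9 pos [0.4936 0.2072 0.209 ] rpy [-179.9    0.   -74.3] q7 -105.1
dx 36.15 dy 7.30 dz 0.90 turn -161.9
0.0105943941385657
```

Request:
{"api": "move_arm", "payload": {
  "moves": [
    {"dx":36.2,"dy":7.3,"dz":0,"turn":-162},
    {"dx":36.2,"dy":7.3,"dz":0,"turn":-162},
    {"dx":36.2,"dy":7.3,"dz":0,"turn":-162},
    {"dx":36.2,"dy":7.3,"dz":0,"turn":-162},
    {"dx":36.2,"dy":7.3,"dz":0,"turn":-162},
    {"dx":36.2,"dy":7.3,"dz":0,"turn":-162},
    {"dx":36.2,"dy":7.3,"dz":0,"turn":-162},
    {"dx":36.2,"dy":7.3,"dz":0,"turn":-162},
    {"dx":36.2,"dy":7.3,"dz":0,"turn":-162},
    {"dx":36.2,"dy":7.3,"dz":0,"turn":-162}
  ]
}}

```text
time_s: 34.9
eef_pos: [0.5198, -0.1619, 0.2063]
eef_rot: [-179.9, 0.2, 11.9]
ft_force: [0.0, 0.3, -2.1]
finger_gap: 0.0105
```

```bash
python3 -c "
from h import *
go(.5212,-.1606,.2,87.6);print(read_state()['finger_gap'])"
```

```text
t 34.9 pos [ 0.5198 -0.1619  0.2063] rpy [-179.9    0.2   11.9] q7 3.6
dx 0.16 dy -0.10 dz 0.63 turn -75.7
0.010458723696307496
```

Request:
{"api": "move_arm", "payload": {
  "moves": [
    {"dx":0.15,"dy":-0.1,"dz":0.5,"turn":-75.6},
    {"dx":0.15,"dy":-0.1,"dz":0.5,"turn":-75.6},
    {"dx":0.15,"dy":-0.1,"dz":0.5,"turn":-75.6},
    {"dx":0.15,"dy":-0.1,"dz":0.5,"turn":-75.6},
    {"dx":0.15,"dy":-0.1,"dz":0.5,"turn":-75.6},
    {"dx":0.15,"dy":-0.1,"dz":0.5,"turn":-75.6},
    {"dx":0.15,"dy":-0.1,"dz":0.5,"turn":-75.6},
    {"dx":0.15,"dy":-0.1,"dz":0.5,"turn":-75.6},
    {"dx":0.15,"dy":-0.1,"dz":0.5,"turn":-75.6},
    {"dx":0.15,"dy":-0.1,"dz":0.5,"turn":-75.6}
  ]
}}

```text
time_s: 35.9
eef_pos: [0.5214, -0.1594, 0.2015]
eef_rot: [-179.8, -0.1, 87.3]
ft_force: [-0.5, -0.9, -1.3]
finger_gap: 0.0107
```

Run:
```python
from h import *
for i in range(2): c=snap('wrist','w15.png')
go(.5212,-.1606,.083,87.6);print(read_state()['finger_gap'],read_state()['q'][6])
labels(c,(0,0,560,420),read_state()['eef_pos'][2]-.037)
t=np.array(read_state()['eef_pos'])
for x in(.042,.02,-.008):
  print(edges(c,t[:2]+BX*x,BY,t[2]-.037,np.arange(-.03,.03,.0005)))
d=snap('scene','s15.png')
u=proj(d,[[*(t[:2]+BX*.04),t[2]-.037]])[0];print(u)
labels(d,(int(u[0])-40,int(u[1])-40,int(u[0])+40,int(u[1])+40),t[2]-.037)
```

```text
t 36.0 pos [ 0.5218 -0.1595  0.2021] rpy [-1.799e+02 -1.000e-01  8.710e+01] q7 64.1
dx -0.11 dy -0.06 dz 11.91 turn -0.5
0.01068010446923422 64.0572719840396
label px [282. 344.] C [ 0.5664 -0.1615] size [13.4, 14.6] axis 177.1 178.0
  nose 177.1 fin [ 0.6041 -0.1634]
  nose 357.1 fin [ 0.5286 -0.1596]
[(-7.5, 26), (7.0, -25)]
[(-26.0, -19), (-17.5, 21), (-10.0, -21), (10.0, 22), (17.0, -24), (25.5, 27)]
[(-26.5, -40), (-25.0, 31), (-22.0, -41), (-20.0, 42), (-10.5, -26), (-6.5, -35), (6.5, 39), (19.5, -20), (21.0, 15)]
[221.89921768 176.1130991 ]
label px [191. 145.] C [ 0.4905 -0.3529] size [58.3, 110.9] axis 136.7 126.0
  nose 136.7 fin [ 0.5181 -0.3788]
  nose 316.7 fin [ 0.463 -0.327]
```

Carrier c's plate edges sit at ±20 mm about the TCP and its label lies on the axis, so it is held centred. I lower it.

Request:
{"api": "move_arm", "payload": {
  "moves": [
    {"dx":-0.1,"dy":0,"dz":4,"turn":-0.4},
    {"dx":-0.1,"dy":0,"dz":8,"turn":-0.4},
    {"dx":-0.1,"dy":0,"dz":12,"turn":-0.4},
    {"dx":-0.1,"dy":0,"dz":13.5,"turn":-0.4},
    {"dx":-0.1,"dy":0,"dz":14.2,"turn":-0.4},
    {"dx":-0.1,"dy":0,"dz":14.2,"turn":-0.4},
    {"dx":-0.1,"dy":0,"dz":14.2,"turn":-0.4}
  ]
}}

```text
time_s: 36.75
eef_pos: [0.524, -0.1605, 0.0628]
eef_rot: [179.8, 0.0, 87.6]
ft_force: [0.4, -0.0, -0.5]
finger_gap: 0.0109
```

Run:
```python
from h import *
for i in range(2): c=snap('wrist','w16.png')
go(.5212,-.1606,.0585,87.6);print(read_state()['finger_gap'],read_state()['ft_force'])
t=np.array(read_state()['eef_pos']);o=np.array(BAYS['c']);r=t[:2]-o;print(r@BX,r@BY)
for x in(.042,-.005,-.008): print('plate',edges(c,t[:2]+BX*x,BY,t[2]-.037,np.arange(-.035,.035,.0005)))
for x in(0,.01,.02,.03): print('roof',edges(c,o+BX*x,BY,.026,np.arange(-.042,.042,.0005)))
for x in(-.04,-.07,-.09): print('sill',edges(c,o+BX*x,BY,.012,np.arange(-.042,.042,.0005)))
```

```text
t 36.85 pos [ 0.5238 -0.1608  0.0629] rpy [179.8   0.   87.6] q7 53.5
dx 0.01 dy -0.26 dz 0.44 turn 0.0
0.010819841264867586 [ 0.20738418  0.63326719 -1.14167217]
-0.09237258401974667 0.000400154415750113
plate [(-7.0, 30), (7.0, -28)]
plate [(-34.5, 6), (-21.0, -15), (-20.0, 22), (-6.5, -40), (6.5, 44), (19.5, -15), (21.0, 7)]
plate [(-34.5, 8), (-21.5, -14), (-20.0, 19), (-6.5, -41), (6.5, 39), (19.5, -16), (21.0, 7)]
roof []
roof []
roof []
roof []
sill [(-7.0, 27), (8.0, -28)]
sill [(-41.0, -11), (-38.5, 18), (-25.5, -27), (-17.0, 20), (-9.5, -22), (10.5, 26), (18.0, -20), (26.5, 28), (38.0, -23), (40.5, 8)]
sill [(-41.5, -12), (-38.0, 20), (-22.5, -15), (-21.0, 20), (-7.0, -36), (7.5, 41), (21.5, -16), (23.0, 9), (38.0, -21), (40.5, 11)]
```

Request:
{"api": "move_arm", "payload": {
  "moves": [
    {"dx":0,"dy":0,"dz":0.5,"turn":0},
    {"dx":0,"dy":0,"dz":0.5,"turn":0},
    {"dx":0,"dy":0,"dz":0.5,"turn":0}
  ]
}}

```text
time_s: 37.15
eef_pos: [0.5226, -0.1607, 0.0564]
eef_rot: [180.0, 0.0, 87.6]
ft_force: [0.2, 0.6, -1.6]
finger_gap: 0.0108
```

Request:
{"api": "move_arm", "payload": {
  "moves": [
    {"dx":0,"dy":1,"dz":0,"turn":0},
    {"dx":0,"dy":2,"dz":0,"turn":0},
    {"dx":0,"dy":3,"dz":0.05,"turn":0},
    {"dx":0,"dy":4,"dz":0.05,"turn":0},
    {"dx":0,"dy":5,"dz":0.1,"turn":0},
    {"dx":0,"dy":5.6,"dz":0.1,"turn":0},
    {"dx":0,"dy":6,"dz":0.1,"turn":0},
    {"dx":0,"dy":6,"dz":0.1,"turn":0}
  ]
}}

```text
time_s: 37.95
eef_pos: [0.5835, -0.1628, 0.0554]
eef_rot: [179.9, -0.0, 87.7]
ft_force: [0.7, 0.2, 0.8]
finger_gap: 0.0111
```

Request:
{"api": "move_arm", "payload": {
  "moves": [
    {"dx":0,"dy":0.1,"dz":0,"turn":0},
    {"dx":0,"dy":0.2,"dz":0,"turn":0},
    {"dx":0,"dy":0.3,"dz":0,"turn":0},
    {"dx":0,"dy":0.4,"dz":0,"turn":0},
    {"dx":0,"dy":0.5,"dz":0,"turn":0},
    {"dx":0,"dy":0.5,"dz":0,"turn":0}
  ]
}}

```text
time_s: 38.55
eef_pos: [0.5878, -0.1634, 0.0554]
eef_rot: [180.0, 0.0, 87.6]
ft_force: [-1.7, 0.2, 1.5]
finger_gap: 0.0109
```

Request:
{"api": "move_arm", "payload": {
  "moves": [
    {"dx":0,"dy":0.1,"dz":0,"turn":0},
    {"dx":0,"dy":0.2,"dz":0,"turn":0},
    {"dx":0,"dy":0.2,"dz":0,"turn":0},
    {"dx":0,"dy":0.2,"dz":0,"turn":0}
  ]
}}

```text
time_s: 38.95
eef_pos: [0.588, -0.1634, 0.0554]
eef_rot: [-179.8, 0.0, 87.6]
ft_force: [-6.7, -0.3, 5.4]
finger_gap: 0.0105
```

Stopped firm at -6.7 N with no further motion, so it is against the end stop. I release, rise and check.

Request:
{"api": "move_arm", "payload": {
  "moves": [
    {"dx":0,"dy":-0.1,"dz":0,"turn":0},
    {"dx":0,"dy":-0.1,"dz":0,"turn":0},
    {"dx":0,"dy":-0.1,"dz":0,"turn":0},
    {"dx":0,"dy":-0.1,"dz":0,"turn":0},
    {"dx":0,"dy":-0.1,"dz":0,"turn":0},
    {"dx":0,"dy":-0.1,"dz":-4,"turn":0},
    {"dx":0,"dy":-0.1,"dz":-8,"turn":0},
    {"dx":0,"dy":-0.1,"dz":-12,"turn":0},
    {"dx":0,"dy":-0.1,"dz":-16,"turn":0},
    {"dx":0,"dy":-0.1,"dz":-19,"turn":0}
  ],
  "fingers": 0.6
}}

```text
time_s: 39.95
eef_pos: [0.5893, -0.163, 0.2481]
eef_rot: [179.8, 0.0, 87.7]
ft_force: [0.1, -0.9, -0.5]
finger_gap: 0.0514
```

Run:
```python
from h import *
for i in range(3): c=snap('wrist','w17.png')
for n,w in(('c',.014),('a',.022),('b',.018)):
  o=np.array(BAYS[n])
  for y in(-w,w): print(n,edges(c,o+BY*y,BX,.018,np.arange(-.07,-.01,.0005)))
go(.5581,.231,.22,152.7)
```

```text
c [(-42.5, 22), (-15.5, -11), (-13.0, 8)]
c [(-52.0, 10), (-42.5, 23), (-31.5, -17), (-15.0, -6), (-12.0, 20)]
a [(-42.0, 23), (-15.0, -12), (-13.0, 10)]
a [(-42.0, 23), (-15.0, -12), (-13.0, 9)]
b [(-52.5, 19), (-50.5, -39), (-23.0, 51), (-15.5, -28), (-13.5, 17)]
b [(-57.5, 12), (-54.0, 8), (-49.5, 3), (-15.5, -25), (-13.5, 14)]
t 40.1 pos [ 0.5899 -0.1632  0.2476] rpy [1.797e+02 1.000e-01 8.760e+01] q7 68.5
dx 39.26 dy -4.80 dz 2.76 turn -65.1
```

Carrier c is home (-42.5 mm) and so is a. Bay b's reading differs here, perhaps because it is at the picture's edge or because it was knocked. I take my last view now.

Run:
```python
from h import *
d=snap('scene');w=cv2.imread('pics/w17.png')
s=cv2.resize(d['frame'][180:340,140:450],None,fx=2.5,fy=2.5,interpolation=3)[:,:775]
cv2.imwrite('pics/v16.png',np.vstack([s[:250,:560],cv2.resize(w,(466,350)).__class__ and np.hstack([cv2.resize(w,(466,350)),np.zeros((350,94,3),np.uint8)])]))
```

```text
(no output)
```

View pics/v16.png

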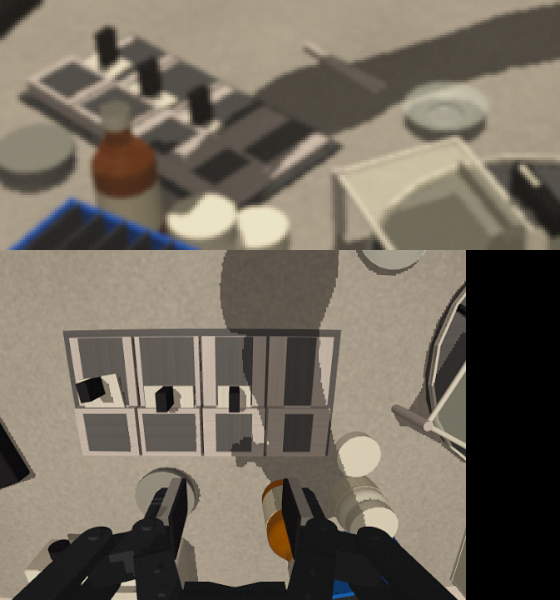

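Carrier b has been knocked: its plate is pulled back and yawed in bay b (full-frame pixel about (118,172)), while a and c look home. I go over it, measure and mend it.

Request:
{"api": "move_arm", "payload": {
  "moves": [
    {"dx":-5,"dy":-0.3,"dz":1,"turn":0},
    {"dx":-10,"dy":-0.6,"dz":2,"turn":0},
    {"dx":-16.2,"dy":-0.8,"dz":2.5,"turn":0},
    {"dx":-16.2,"dy":-0.8,"dz":2.5,"turn":0},
    {"dx":-16.2,"dy":-0.8,"dz":2.5,"turn":0},
    {"dx":-16.2,"dy":-0.8,"dz":2.5,"turn":0},
    {"dx":-16.2,"dy":-0.8,"dz":2.5,"turn":0}
  ]
}}

```text
time_s: 40.85
eef_pos: [0.5746, -0.3219, 0.2203]
eef_rot: [-180.0, -0.1, 87.9]
ft_force: [-0.4, 0.1, -0.3]
finger_gap: 0.0512
```

Run:
```python
from h import *
import pickle
for i in range(3): c=snap('wrist','w18.png')
pickle.dump(c,open('w18.pkl','wb'))
o=np.array(BAYS['b']);print(read_state()['eef_pos'])
u=proj(c,[[*(o-BX*.03),.018]])[0];print(u)
x0,y0=int(u[0])-70,int(u[1])-60
f=c['frame'][max(y0,0):y0+130,x0:x0+140]
m=(f.max(2)<40).astype(np.uint8)
for q in cv2.findContours(m,0,2)[0]:
  if cv2.contourArea(q)>150: 
    r=cv2.minAreaRect(q);print('dark',r,'->',[onz(c,p+np.array([x0,y0]),.058)[:2].round(4) for p in cv2.boxPoints(r)])
for y in np.arange(-.026,.0261,.004): print(round(y,3),edges(c,o+BY*y,BX,.018,np.arange(-.08,-.012,.0005)))
labels(c,(x0,max(y0,0),x0+140,y0+130),.018)
```

```text
[ 0.57458568 -0.32296795  0.22071145]
[279.82912531 193.16517542]
dark ((64.41999816894531, 53.44000244140625), (33.2340202331543, 14.566400527954102), 81.8698959350586) -> [array([ 0.5494, -0.3358]), array([ 0.5481, -0.324 ]), array([ 0.5761, -0.3212]), array([ 0.5775, -0.3333])]
-0.026 [(-76.0, 3), (-51.0, 19), (-15.0, -23), (-13.5, 17)]
-0.022 [(-51.5, 24), (-15.0, -22), (-13.5, 17)]
-0.018 [(-52.5, 22), (-15.0, -22), (-13.5, 16)]
-0.014 [(-53.0, 27), (-49.5, -14), (-47.0, -9), (-44.5, -13), (-43.0, 8), (-39.5, 9), (-36.5, 11), (-34.0, 12), (-15.5, -22), (-13.5, 16)]
-0.01 [(-55.0, 5), (-52.5, -24), (-44.0, 4), (-19.0, 42), (-15.5, -23), (-13.5, 17)]
-0.006 [(-55.5, 4), (-53.0, -26), (-44.0, 3), (-20.0, 46), (-15.5, -23), (-13.5, 17)]
-0.002 [(-56.0, 5), (-54.0, -31), (-45.0, 4), (-20.0, 38), (-15.5, -23), (-13.5, 17)]
0.002 [(-55.0, 22), (-49.5, -23), (-33.0, -6), (-21.5, 24), (-15.5, -24), (-13.5, 14)]
0.006 [(-55.5, 26), (-45.5, -22), (-22.0, 21), (-15.5, -25), (-13.5, 15)]
0.01 [(-56.5, 23), (-29.0, -15), (-22.0, 16), (-15.5, -23), (-13.5, 14)]
0.014 [(-56.5, 25), (-15.5, -24), (-13.5, 14)]
0.018 [(-57.5, 8), (-54.0, 9), (-50.5, 4), (-15.5, -24), (-13.5, 14)]
0.022 [(-35.5, -7), (-31.0, 7), (-27.0, 14), (-23.5, 11), (-15.5, -25), (-13.5, 14)]
0.026 [(-18.5, 21), (-15.5, -20), (-13.5, 17)]
```

Carrier b's tail centre is at (-54,-5) mm in the bay frame, yawed +8.5°, with the nose still in the slot. Its fin is at world (.566,-.328). I grip it there, pull it straight back out, straighten it and reinsert.

```bash
python3 -c "
from h import *
go(.566,-.3278,.0545,96.0)"
```

```text
t 41.0 pos [ 0.5746 -0.323   0.2207] rpy [180.   -0.   87.8] q7 83.2
dx -0.52 dy -0.84 dz 16.62 turn -8.2
```

Request:
{"api": "move_arm", "payload": {
  "moves": [
    {"dx":-0.5,"dy":-0.85,"dz":4,"turn":-8.2},
    {"dx":-0.5,"dy":-0.85,"dz":8,"turn":-8.2},
    {"dx":-0.5,"dy":-0.85,"dz":12,"turn":-8.2},
    {"dx":-0.5,"dy":-0.85,"dz":15,"turn":-8.2},
    {"dx":-0.5,"dy":-0.85,"dz":16.5,"turn":-8.2},
    {"dx":-0.5,"dy":-0.85,"dz":16.5,"turn":-8.2},
    {"dx":-0.5,"dy":-0.85,"dz":16.5,"turn":-8.2}
  ]
}}

```text
time_s: 41.7
eef_pos: [0.5665, -0.3291, 0.0567]
eef_rot: [179.9, 0.0, 95.9]
ft_force: [-0.4, -0.2, 0.6]
finger_gap: 0.0512
```

Request:
{"api": "move_arm", "payload": {
  "moves": [
    {"dx":0,"dy":0,"dz":0,"turn":0},
    {"dx":0,"dy":0,"dz":0,"turn":0},
    {"dx":0,"dy":0,"dz":0,"turn":0},
    {"dx":0,"dy":0,"dz":0,"turn":0},
    {"dx":0,"dy":0,"dz":0,"turn":0},
    {"dx":0,"dy":0,"dz":0,"turn":0},
    {"dx":0,"dy":0,"dz":0,"turn":0}
  ],
  "fingers": 0,
  "force": 60
}}

```text
time_s: 42.4
eef_pos: [0.566, -0.3296, 0.0568]
eef_rot: [179.9, 0.1, 95.8]
ft_force: [-1.9, -0.3, 6.5]
finger_gap: 0.0106
```

```bash
python3 -c "
from h import *
p=np.array(BAYS['b'])+BY*-.0032-BX*.095
go(*p,.0555,96);s=read_state();print(s['finger_gap'],s['ft_force'])"
```

```text
t 42.4 pos [ 0.566  -0.3296  0.0568] rpy [1.799e+02 1.000e-01 9.580e+01] q7 83.0
dx 1.03 dy -5.10 dz 0.13 turn -0.2
0.01055351283172765 [-1.86158076 -0.34409931  6.50970397]
```

Request:
{"api": "move_arm", "payload": {
  "moves": [
    {"dx":0,"dy":0,"dz":-0.2,"turn":0},
    {"dx":0.14,"dy":-1,"dz":-0.2,"turn":0},
    {"dx":0.29,"dy":-2,"dz":-0.2,"turn":0},
    {"dx":0.43,"dy":-3,"dz":-0.2,"turn":0},
    {"dx":0.58,"dy":-4,"dz":-0.2,"turn":0},
    {"dx":0.75,"dy":-5.2,"dz":-0.2,"turn":0},
    {"dx":0.75,"dy":-5.2,"dz":-0.2,"turn":0},
    {"dx":0.75,"dy":-5.2,"dz":-0.2,"turn":0}
  ]
}}

```text
time_s: 43.2
eef_pos: [0.5125, -0.3275, 0.0574]
eef_rot: [-180.0, 0.0, 95.8]
ft_force: [0.0, -0.1, -2.1]
finger_gap: 0.0104
```

```bash
python3 -c "
from h import *
p=np.array(BAYS['b'])+BY*.0004-BX*.0955
go(*p,.06,87.6);s=read_state();print(s['finger_gap'],s['ft_force'])"
```

```text
t 43.2 pos [ 0.5125 -0.3275  0.0574] rpy [-180.     0.    95.8] q7 81.0
dx 0.64 dy 0.21 dz -0.26 turn 8.2
0.010448605821321167 [ 0.00922461 -0.09823614 -2.05661035]
```

Request:
{"api": "move_arm", "payload": {
  "moves": [
    {"dx":0.64,"dy":0.1,"dz":0,"turn":8.2},
    {"dx":0.64,"dy":0.1,"dz":0,"turn":8.2},
    {"dx":0.64,"dy":0.1,"dz":0,"turn":8.2},
    {"dx":0.64,"dy":0.1,"dz":0,"turn":8.2}
  ]
}}

```text
time_s: 43.6
eef_pos: [0.5134, -0.321, 0.0573]
eef_rot: [180.0, 0.0, 87.8]
ft_force: [0.7, 0.2, -1.3]
finger_gap: 0.0106
```

Run:
```python
from h import *
for i in range(2): c=snap('wrist','w19.png')
t=np.array(read_state()['eef_pos']);o=np.array(BAYS['b']);r=t[:2]-o;print(r@BX,r@BY,t,read_state()['eef_rot'])
for x in(-.005,.0,-.009): print('plate',edges(c,t[:2]+BX*x,BY,t[2]-.0388,np.arange(-.035,.035,.0005)))
for x in(.04,.045): print('label',edges(c,t[:2]+BX*x,BY,t[2]-.0388,np.arange(-.025,.025,.0005)))
for x in(-.085,-.092): print('sill',edges(c,o+BX*x,BY,.012,np.arange(-.042,.042,.0005)))
for y in(-.018,.018): print('tail',edges(c,t[:2]+BY*y,BX,t[2]-.0388,np.arange(-.03,.01,.0005)))
```

```text
-0.09621730499137045 0.00023343495379871782 [ 0.51317911 -0.32108728  0.05721236] [ 1.79999271e+02 -9.72974881e-04  8.77067546e+01]
plate [(-26.5, -25), (-25.0, 29), (-6.5, -50), (6.5, 36), (14.5, 7), (16.5, 25), (20.5, -31), (25.0, -28), (26.5, 21)]
plate [(-26.5, -25), (-25.0, 34), (-7.0, -53), (6.5, 34), (25.0, -24), (26.5, 18)]
plate [(-25.0, 32), (-6.0, -63), (6.0, 64), (18.5, -28), (25.0, -17)]
label [(-8.0, -4), (8.0, 3)]
label [(-7.0, 24), (7.5, -25)]
sill [(-37.5, 29), (-27.0, -40), (-25.5, 26), (-24.5, -9), (-21.0, -22), (-15.5, 20), (-9.0, -28), (9.0, 28), (16.0, -25), (21.5, 31), (26.5, -24), (28.0, 22), (38.5, -17), (40.5, 6)]
sill [(-37.5, 33), (-27.0, -27), (-25.5, 32), (-14.0, -23), (-7.0, -15), (7.5, 14), (8.5, 14), (14.5, 8), (26.0, -26), (28.0, 19), (38.5, -18), (40.5, 6)]
tail [(-19.5, -33), (-17.0, 15), (-14.5, -12), (-13.0, 21), (-10.5, 21), (4.0, -26), (7.0, -31)]
tail [(-24.0, 15), (-19.5, -32), (-16.0, 14), (-13.0, 18), (-10.5, 23), (-4.0, -27), (7.0, -34)]
```

Request:
{"api": "move_arm", "payload": {
  "moves": [
    {"dx":0.02,"dy":1,"dz":-0.15,"turn":0},
    {"dx":0.02,"dy":2,"dz":-0.15,"turn":0},
    {"dx":0.02,"dy":3,"dz":-0.1,"turn":0},
    {"dx":0.02,"dy":4,"dz":-0.1,"turn":0},
    {"dx":0.02,"dy":5,"dz":-0.1,"turn":0},
    {"dx":0.02,"dy":5.7,"dz":0,"turn":0},
    {"dx":0.02,"dy":6.2,"dz":0,"turn":0},
    {"dx":0.02,"dy":6.2,"dz":0,"turn":0}
  ]
}}

```text
time_s: 44.5
eef_pos: [0.5758, -0.3229, 0.0572]
eef_rot: [180.0, -0.0, 87.7]
ft_force: [-0.0, 1.3, -2.1]
finger_gap: 0.0103
```

Request:
{"api": "move_arm", "payload": {
  "moves": [
    {"dx":0,"dy":0.1,"dz":0,"turn":0},
    {"dx":0,"dy":0.2,"dz":0,"turn":0},
    {"dx":0,"dy":0.3,"dz":0,"turn":0},
    {"dx":0,"dy":0.4,"dz":0,"turn":0},
    {"dx":0,"dy":0.5,"dz":0,"turn":0},
    {"dx":0,"dy":0.5,"dz":0,"turn":0}
  ]
}}

```text
time_s: 45.1
eef_pos: [0.5781, -0.3235, 0.0572]
eef_rot: [-179.8, 0.0, 87.6]
ft_force: [-6.2, -0.0, 2.9]
finger_gap: 0.0107
```

Request:
{"api": "move_arm", "payload": {
  "moves": [
    {"dx":0,"dy":-0.1,"dz":0,"turn":0},
    {"dx":0,"dy":-0.1,"dz":0,"turn":0},
    {"dx":0,"dy":-0.1,"dz":0,"turn":0},
    {"dx":0,"dy":-0.1,"dz":0,"turn":0},
    {"dx":0,"dy":-0.1,"dz":0,"turn":0},
    {"dx":0,"dy":-0.1,"dz":-4,"turn":0},
    {"dx":0,"dy":-0.1,"dz":-8,"turn":0},
    {"dx":0,"dy":-0.1,"dz":-12,"turn":0},
    {"dx":0,"dy":-0.1,"dz":-16,"turn":0},
    {"dx":0,"dy":-0.1,"dz":-19,"turn":0}
  ],
  "fingers": 0.6
}}

```text
time_s: 46.1
eef_pos: [0.5799, -0.3232, 0.2503]
eef_rot: [179.8, 0.0, 87.7]
ft_force: [-0.1, -0.1, -0.8]
finger_gap: 0.0512
```

```bash
cat >> h.py <<'E'
def tails(c):
  for n,w in(('c',.014),('a',.022),('b',.018)):
    o=np.array(BAYS[n])
    for y in(-w,w): print(n,edges(c,o+BY*y,BX,.018,np.arange(-.07,-.01,.0005)))
E
python3 - <<'E'
from h import *
for i in range(3): c=snap('wrist','w20.png')
tails(c)
go(.5581,.231,.22,152.7)
E
```

```text
c [(-43.0, 15), (-15.0, -6), (-13.5, 4)]
c [(-43.0, 22), (-38.5, -40), (-33.0, 3)]
a [(-42.5, 25), (-15.5, -13), (-13.0, 9)]
a [(-43.0, 17), (-15.0, -6)]
b [(-42.5, 23), (-15.5, -18), (-14.0, 13)]
b [(-42.5, 23), (-15.5, -16), (-13.5, 9)]
t 46.25 pos [ 0.5804 -0.3234  0.2499] rpy [1.797e+02 1.000e-01 8.760e+01] q7 84.2
dx 55.30 dy -4.50 dz 2.99 turn -65.1
```

All three tail edges agree (-42.5 to -43 mm, square). Now to park the handle.

Request:
{"api": "move_arm", "payload": {
  "moves": [
    {"dx":50,"dy":-4.1,"dz":2,"turn":-65},
    {"dx":50,"dy":-4.1,"dz":2,"turn":-65},
    {"dx":50,"dy":-4.1,"dz":2,"turn":-65},
    {"dx":50,"dy":-4.1,"dz":2,"turn":-65},
    {"dx":50,"dy":-4.1,"dz":2,"turn":-65},
    {"dx":50,"dy":-4.1,"dz":2,"turn":-65},
    {"dx":50,"dy":-4.1,"dz":2,"turn":-65},
    {"dx":50,"dy":-4.1,"dz":2,"turn":-65},
    {"dx":50,"dy":-4.1,"dz":2,"turn":-65},
    {"dx":50,"dy":-4.1,"dz":2,"turn":-65}
  ]
}}

```text
time_s: 47.25
eef_pos: [0.5578, 0.1771, 0.2257]
eef_rot: [-179.9, -0.1, 152.7]
ft_force: [1.0, 1.0, -0.3]
finger_gap: 0.0511
```

Run:
```python
from h import *
for i in range(4): snap('wrist')
go(.5581,.231,.22,152.7)
```

```text
t 47.45 pos [0.5575 0.1773 0.2261] rpy [-1.799e+02 -1.000e-01  1.529e+02] q7 91.1
dx 2.40 dy 4.81 dz 0.61 turn 0.2
```

Request:
{"api": "move_arm", "payload": {
  "moves": [
    {"dx":2.4,"dy":4.8,"dz":0.5,"turn":0},
    {"dx":2.4,"dy":4.8,"dz":0.5,"turn":0},
    {"dx":2.4,"dy":4.8,"dz":0.5,"turn":0},
    {"dx":2.4,"dy":4.8,"dz":0.5,"turn":0}
  ]
}}

```text
time_s: 47.85
eef_pos: [0.5598, 0.2271, 0.2216]
eef_rot: [-179.9, 0.0, 152.5]
ft_force: [0.2, -1.2, -0.6]
finger_gap: 0.0512
```

```bash
cat >> h.py <<'E'
C0=np.array([.5581,.231])
def pointer(c):
    """angle of white line on the handle about the axis: bright pixels flanked by black, at z=.104"""
    g=c['frame'].min(2)
    for r in(.015,.022,.03):
        A=np.radians(np.arange(0,360,1.));P=np.array([[C0[0]+r*np.cos(a),C0[1]+r*np.sin(a),.104] for a in A])
        u=proj(c,P).astype(np.float32);v=cv2.remap(g,u[:,0],u[:,1],1)[:,0].astype(float)
        s=np.array([min(v[i]-v[i-15:i-6].min() if i>=15 else -9,v[i]-v[(np.arange(i+7,i+16))%360].min()) for i in range(360)])
        i=s.argmax();w=[k for k in range(max(i-8,0),min(i+9,360)) if s[k]>s[i]/2];print('r',r,'white line at',np.mean(w),'contrast',s[i])
E
python3 - <<'E'
from h import *
c=snap('wrist','w21.png');c=snap('wrist','w21.png')
pointer(c)
go(.5581,.231,.1,152.7)
E
```

```text
r 0.015 white line at 240.0 contrast 159.0
r 0.022 white line at 242.5 contrast 162.0
r 0.03 white line at 241.5 contrast 164.0
t 47.95 pos [0.56   0.2271 0.222 ] rpy [-179.9    0.   152.5] q7 87.3
dx 0.35 dy 0.26 dz 12.20 turn -0.2
```

White line measured at about 242°, as expected. I pinch and turn back 45° to 197.7°.

Request:
{"api": "move_arm", "payload": {
  "moves": [
    {"dx":0.3,"dy":0.2,"dz":4,"turn":0},
    {"dx":0.3,"dy":0.2,"dz":8,"turn":0},
    {"dx":0.3,"dy":0.2,"dz":12,"turn":0},
    {"dx":0.3,"dy":0.2,"dz":12,"turn":0},
    {"dx":0.3,"dy":0.2,"dz":12,"turn":0},
    {"dx":0.3,"dy":0.2,"dz":12,"turn":0}
  ]
}}

```text
time_s: 48.55
eef_pos: [0.5589, 0.2333, 0.1048]
eef_rot: [179.8, 0.1, 152.6]
ft_force: [0.5, 0.4, -0.1]
finger_gap: 0.0511
```

Request:
{"api": "move_arm", "payload": {
  "moves": [
    {"dx":0,"dy":0,"dz":0,"turn":0},
    {"dx":0,"dy":0,"dz":0,"turn":0},
    {"dx":0,"dy":0,"dz":0,"turn":0},
    {"dx":0,"dy":0,"dz":0,"turn":0},
    {"dx":0,"dy":0,"dz":0,"turn":0},
    {"dx":0,"dy":0,"dz":0,"turn":0}
  ],
  "fingers": 0,
  "force": 40
}}

```text
time_s: 49.15
eef_pos: [0.559, 0.2326, 0.104]
eef_rot: [179.9, 0.2, 152.6]
ft_force: [0.5, -2.0, 6.3]
finger_gap: 0.0147
```

Request:
{"api": "move_arm", "payload": {
  "moves": [
    {"dx":0,"dy":0,"dz":0,"turn":3},
    {"dx":0,"dy":0,"dz":0,"turn":8},
    {"dx":0,"dy":0,"dz":0,"turn":15},
    {"dx":0,"dy":0,"dz":0,"turn":22},
    {"dx":0,"dy":0,"dz":0,"turn":29},
    {"dx":0,"dy":0,"dz":0,"turn":36},
    {"dx":0,"dy":0,"dz":0,"turn":41},
    {"dx":0,"dy":0,"dz":0,"turn":44.8},
    {"dx":0,"dy":0,"dz":0,"turn":44.8},
    {"dx":0,"dy":0,"dz":0,"turn":44.8}
  ]
}}

```text
time_s: 50.15
eef_pos: [0.5594, 0.2321, 0.104]
eef_rot: [179.8, 0.1, 107.8]
ft_force: [1.0, -2.7, 7.0]
finger_gap: 0.0153
```

Tool yaw 107.8° puts the pointer at 197.8°. I release, rise and check.

Request:
{"api": "move_arm", "payload": {
  "moves": [
    {"dx":0,"dy":0,"dz":0,"turn":0},
    {"dx":0,"dy":0,"dz":0,"turn":0},
    {"dx":0,"dy":0,"dz":0,"turn":0},
    {"dx":0,"dy":0,"dz":0,"turn":0},
    {"dx":0,"dy":0,"dz":-4,"turn":0},
    {"dx":0,"dy":0,"dz":-8,"turn":0},
    {"dx":0,"dy":0,"dz":-12,"turn":0},
    {"dx":0,"dy":0,"dz":-14,"turn":0},
    {"dx":0,"dy":0,"dz":-14,"turn":0},
    {"dx":0,"dy":0,"dz":-14,"turn":0}
  ],
  "fingers": 0.6
}}

```text
time_s: 51.15
eef_pos: [0.5575, 0.2323, 0.2421]
eef_rot: [-180.0, 0.0, 107.8]
ft_force: [0.1, -0.1, -0.4]
finger_gap: 0.0511
```

Run:
```python
from h import *
for i in range(2): c=snap('wrist','w22.png')
pointer(c)
# divider under pointer: radial line dark profile on hub/platter at opening
g=c['frame'].max(2)
for r in(.08,.11,.13):
  A=np.arange(160,235,.5);P=np.array([[C0[0]+r*np.cos(np.radians(a)),C0[1]+r*np.sin(np.radians(a)),.028] for a in A])
  u=proj(c,P).astype(np.float32);v=cv2.remap(g,u[:,0],u[:,1],1)[:,0];w=A[v<v.min()+8];print(r,v.min(),np.median(v),w.min(),w.max(),len(w))
go(.66,-.2,.30,-92.4)
```

```text
r 0.015 white line at 193.5 contrast 162.0
r 0.022 white line at 195.5 contrast 167.0
r 0.03 white line at 196.0 contrast 164.0
0.08 42 100.0 196.0 198.0 5
0.11 46 100.0 196.5 234.5 6
0.13 49 100.0 197.0 234.5 15
t 51.25 pos [0.5571 0.2319 0.2409] rpy [-179.9    0.   107.9] q7 49.1
dx -44.26 dy -3.44 dz -5.91 turn -159.7
```

Divider and pointer measure about 197° against a target of 197.7°. Last check of the bays before handing in.

Request:
{"api": "move_arm", "payload": {
  "moves": [
    {"dx":-45.5,"dy":-11.6,"dz":-2,"turn":20},
    {"dx":-45.5,"dy":-11.6,"dz":-2,"turn":20},
    {"dx":-45.5,"dy":-11.6,"dz":-2,"turn":20},
    {"dx":-45.5,"dy":-11.6,"dz":-2,"turn":20},
    {"dx":-45.5,"dy":-11.6,"dz":-2,"turn":20},
    {"dx":-45.5,"dy":-11.6,"dz":-2,"turn":20},
    {"dx":-45.5,"dy":-11.6,"dz":-2,"turn":20},
    {"dx":-45.5,"dy":-11.6,"dz":-2,"turn":20},
    {"dx":-45.5,"dy":-11.6,"dz":-2,"turn":20},
    {"dx":-45.5,"dy":-11.6,"dz":-2,"turn":20}
  ]
}}

```text
time_s: 52.25
eef_pos: [0.5852, -0.2433, 0.2599]
eef_rot: [-179.8, 0.1, 87.4]
ft_force: [-0.1, 0.1, 0.1]
finger_gap: 0.0515
```

Run:
```python
from h import *
for i in range(4): c=snap('wrist','w23.png')
s=read_state();print(s['time_s'],s['eef_pos'],s['joint_velocities'].round(2))
tails(c)
for n in 'cab': print(n,edges(c,np.array(BAYS[n])-BX*.028,BY,.018,np.arange(-.036,.036,.0005)))
```

```text
52.45 [ 0.58609159 -0.23531433  0.26098957] [-1.67 -0.98 -1.55  0.88 -0.25 -0.04  0.04]
c [(-42.5, 14), (-15.0, -4)]
c [(-42.5, 13), (-35.5, -20)]
a [(-42.0, 28), (-15.0, -15), (-13.0, 12)]
a [(-42.0, 24), (-15.0, -11), (-13.0, 6)]
b [(-42.0, 24), (-15.0, -16), (-13.0, 11)]
b [(-42.0, 23), (-15.0, -16), (-13.0, 11)]
c [(-23.0, -27), (-19.0, 8), (-5.5, -29), (16.0, 22), (20.0, -6)]
a [(-35.5, 6), (-31.5, -17), (-29.0, 20), (-6.5, -40), (6.5, 23), (16.0, 23), (30.5, -26), (33.0, 21)]
b [(-35.0, 21), (-25.5, -12), (-23.5, 15), (-15.5, -42), (-2.5, -5), (6.5, 25), (14.5, 23), (26.5, -33), (29.0, 32)]
```

All three are home, square and centred. I hand in.

```bash
python3 -c "
from h import *
print(env.sign_off())"
```

```text
the job is handed in; nothing more can be done
None
```

Carriers a, b and c were on the carousel; d was absent. All three are now nose first and fully home in their own bays, the carousel is parked, and the job is handed in at about 52 s of the 210 s.

- **Mended on the way:** carrier b was found knocked out of its bay, pulled back about 12 mm and yawed 8.5°. I gripped it again, drew it back, straightened it and reinserted it before parking.
- **Carriers:** in the last picture all three tail edges are at -42.0 to -42.5 mm from the bay origin, where -42 is home. They are square and centred to about 1 mm. Each was pushed to a light stop against its bay's end, at 5 to 8 N.
- **Carousel:** the divider under the pointer measures about 197°, against a target of 197.7°. The white line on the handle read 193.5 to 196°. The nearest reading to the axis is the least reliable, and I trusted the divider and the tool angle (197.8°).
- **Bystanders:** I went nowhere near the bystanders or the red look-alikes. I did not measure them again at the end.

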